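Weigh two tubs against each other and keep the fuller one

ROBOT

A 6-joint arm with a two-finger parallel gripper is mounted at the origin on the work surface. World frame = base frame: x ahead of the robot, y to its left, z up, the work surface at z = 0. Lengths are in m, angles in rad, forces in N, time in s.
With the tool pointing down it reaches from about 0.35 to 0.775 m from the base axis. Payload 5.5 kg.
Tool frame: the origin (TCP) lies where the fingers leave the gripper's body, on its centre line; the fingertips stand 73 mm ahead of it and the grasp point (between the pads) lies 54 mm ahead of it; z points along the fingers, y is the direction in which the jaws open and shut (so a half turn about z gives the same grasp; the last joint's range is limited). The gripper opens to 85 mm and grips with 20 to 120 N. Pads are 22 mm wide; open, the fingers measure 114 mm over their backs; the gripper's body (76 mm by 85 mm) begins 54 mm behind the grasp point. The pads swing forward as they close: fully open they stand 13 mm farther back than shut.
Start: joints at [-1.33, 0.313, 0.046, 1.304, 0, 1.431], TCP at [0.214, -0.534, 0.304] pointing down, gripper open.
Joint ranges: [-2.76, 2.76], [-0.86, 1.69], [-1.03, 1.26], [-2.2, 2.34], [-1.47, 1.5], [-3.14, 3.14]. Speed limits (rad/s): [2.57, 2.57, 3.14, 3.14, 3.14, 3.14].

INTERFACE

Orientations are given as a unit quaternion [w, x, y, z].
In Python, from cell import env gives the robot as it stands. The module is installed in compiled form; this text tells all that it offers.
- The arm moves only by the tool play_rows, never from a script. Its arguments are lists of equal length, an entry for each row: "hand": the finger opening in mm, from 0 to 85.4; "delta_pos": the shift along the tool's x, y, z in mm, a list of three; "spin": the turn about the tool's z in rad. A call has 1 to 5 rows; each row shifts and turns the commanded pose from where the row before left it, along the tool's axes as they then stand; what a row does not reach is not made up. A row lasts 1/8 s, in which the tool goes at most 62.5 mm and 10.7 degrees, less where a joint would pass 70% of its speed; a pose out of reach is approached as far as the arm can. A call is refused whole if a number of a shift passes 62.5 or a number of a turn 0.188, either way. A call with a gripper value outside its range is refused whole. The fingers move at their own pace and stop on an object; "grip_force" is the grip in N (left out, the last holds). Time passes only in rows, so rows that do not move let the fingers close. It gives the time, the measured TCP pose, the force and the opening at its end, in the units of the state.
- env.read_state(): the state, without advancing time (a new reading comes with each control period).
- env.grab_frame(name): name is "scene" or "top" or "wrist"; returns the picture (384x512x3 uint8, red, green, blue); there is no depth.
- env.camera_params(name): a dict with "K" (3x3 intrinsics, pixels), "dist_coeffs" ([k1, k2, p1, p2, k3] as OpenCV has them; the pictures are not rectified), "cam_to_world" (4x4, takes a point from camera to world coordinates). Camera axes: x right, y up, looking along -z (the intrinsics and any distortion apply to the point x, -y, -z); pixel columns grow to the right and rows downward; lengths in m; the calibration is good to about 2 mm. A picture is of the moment at which its call begins: read the wrist's pose just before it. camera_params takes no time and is no camera call; for the wrist camera it gives the pose at the moment of the call.
- env.job_done(): hands the job in, once; it reports no verdict.
The state is a dict: "clock": time; "joints": joint angles; "qd": joint speeds; "joint_efforts": joint torques, N m; "eef_pos": TCP position; "tool_rot": TCP orientation; "force": force on the tool from outside, world axes, zero at the start; "moment": the same for the moment, N m; "grip_width": opening from 0.0 (shut) to 1.0 (fully open).
Only numpy, scipy, OpenCV 4.12 (cv2) and the standard library are available. Lean on these libraries where they do the work, as an engineer would, in place of code of your own. Each camera call takes 0.05 s, during which the arm holds its last target.

TASK

Two look-alike white tubs of washing tablets stand on the washing slab, and one is fuller: stand them upright on opposite pans of the balance, easing each pan gently down onto its stop before you let go, so that the beam never drops or swings fast and is never pressed hard, and with your hand off see which side stays down. Then lift that tub off slowly, letting the beam come over gently, and stand it carefully upright in the middle of the ceramic bowl. Leave the lighter tub standing on its pan, keep both tubs upright, and leave the other things on the slab alone.

Things in the scene. Friction and masses are not known exactly. Their poses are not given: they have to be found in the camera images.
- tub_a: One of two look-alike white plastic tubs: round, 60 mm across (62 mm collar 71 to 74 mm up, cap 59 mm), 88 mm high, upright; origin in the middle of its underside, z up its axis. Closed, with tablets inside: the fuller weighs about 0.3 kg, the other 0.2 kg; which is which changes from start to start. Grip the smooth wall 15 to 65 mm up.
- tub_b: One of two look-alike white plastic tubs: round, 60 mm across (62 mm collar 71 to 74 mm up, cap 59 mm), 88 mm high, upright; origin in the middle of its underside, z up its axis. Closed, with tablets inside: the fuller weighs about 0.3 kg, the other 0.2 kg; which is which changes from start to start. Grip the smooth wall 15 to 65 mm up.
- balance: Balance with two pans on top, bolted down, base 100 x 300 mm; origin mid-underside, beam along its y, pivot 78 mm up, pan pins 110 mm to either side. Beam level: pan floors 118 mm above the slab. Pointer on mid-beam up to 142 mm. A screw-set stop under each arm halts its pan 6 to 30 mm below level, different on each side and at each start: to be felt. Rubber tips: 1 mm per 4 N or so.
- beam (a joint): Beam angle, rad: 0 level (as it stands empty), positive = right pan (-y side) down; 0.31 at most. Damped: until its stop is met a pan moved at 20 mm/s resists with under 1 N plus the weight on the other pan. It may turn at 0.55 rad/s at most (0.06 m/s at a pan); a lone tub let go above the stop sinks faster than that, with both tubs on it swings over slower by itself.
- pan_left: Left (+y side) pan of the balance: steel dish, flat floor 110 mm across, rim 7 mm high and 116 mm across; goes up and down with the beam and stays level. Origin on the pin in the beam's end, 40 mm straight below the middle of the upper face of its floor. Stand a tub within 35 mm of the middle. Delicate: press with no more than 15 N, the tub's own 2 to 3 N included.
- pan_right: Right (-y side) pan of the balance: steel dish, flat floor 110 mm across, rim 7 mm high and 116 mm across; goes up and down with the beam and stays level. Origin on the pin in the beam's end, 40 mm straight below the middle of the upper face of its floor. Stand a tub within 35 mm of the middle. Delicate: press with no more than 15 N, the tub's own 2 to 3 N included.
- bowl: White ceramic bowl, 200 mm across the rim, 55 mm high, loose, 0.5 kg; origin in the middle of its underside; inner floor flat over 90 mm, 6 mm above the origin. Stand the tub within 25 mm of the middle. Fragile: no knock or press over 50 N; set the tub down, do not drop it (8 mm at most).
- clothespin_a: A wooden spring clothespin lying flat, 72 x 16 x 11 mm; origin in the middle of its underside; not part of the job
- clothespin_b: The other clothespin of the pair, same size; origin in the middle of its underside; not part of the job
- scrubber: Pink scrubber block 95 x 60 mm with a bail handle on top, 59 mm high in all; origin in the middle of its underside; not part of the job
- soap_dish: White dish 110 x 75 x 22 mm with a bar of soap in it, 29 mm high in all; origin in the middle of its underside; not part of the job
- brush: Wooden scrubbing brush 150 x 50 x 44 mm, bristles down; origin in the middle of its underside; not part of the job
Things that resemble listed ones, but are neither listed nor needed, are in the scene too. Leave any purple or turquoise look-alike of the tub_a alone.

How it is judged:
By the outcome, as a careful person would: the job done as asked, in the order asked, and still so for the second after the job is handed in, with the robot touching nothing.
It also fails if it takes over 72 s, if anything falls off the work surface, if the arm or the gripper's body presses on something with over 40 N, if the wrist force passes 120 N, or if a joint passes its speed limit or range.

## Working session

There is one attempt and no reset: what is moved stays moved. The work goes in short steps, Python scripts to look and compute and a tool call to move; the robot and the scene stay as the last step left them, time stands still between calls to the robot, and variables do not carry over. Pictures are saved under pics/ and viewed, and the job is handed in when it is done.

Besides the shell and the picture viewer there is one more tool, called as name([rows], argument=value, ...), one row to a line, values as JSON. play_rows: Moves the arm, as the interface text tells. Its arguments: {"type":"object","properties":{"hand":{"type":"array","items":{"type":"number"}},"delta_pos":{"type":"array","items":{"type":"array","items":{"type":"number"}}},"spin":{"type":"array","items":{"type":"number"}},"grip_force":{"type":"number"}},"required":["hand","delta_pos","spin"]}

```bash
mkdir -p pics
cat > h.py <<'E'
from cell import env
import numpy as np, cv2
from scipy.spatial.transform import Rotation as R
def cam(n):
    p=env.camera_params(n); return np.array(p["K"],float),np.array(p["dist_coeffs"],float),np.array(p["cam_to_world"],float)
def ray(n,u,v,c=None):
    K,d,T=c or cam(n)
    q=cv2.undistortPoints(np.array([[[u,v]]],float),K,d)[0,0]
    return T[:3,3],T[:3,:3]@np.array([q[0],-q[1],-1.])
def atz(n,u,v,z,c=None):
    o,r=ray(n,u,v,c); return o+r*(z-o[2])/r[2]
def proj(n,P,c=None):
    K,d,T=c or cam(n)
    p=(np.atleast_2d(P)-T[:3,3])@T[:3,:3]
    p=p*[1,-1,-1]
    return cv2.projectPoints(p,np.zeros(3),np.zeros(3),K,d)[0][:,0]
def snap(n,f,crop=None,s=1):
    im=env.grab_frame(n)[:,:,::-1].copy()
    cv2.imwrite('pics/raw_'+f+'.png',im)
    if crop: im=im[crop[1]:crop[3],crop[0]:crop[2]]
    if s!=1: im=cv2.resize(im,None,fx=s,fy=s,interpolation=cv2.INTER_CUBIC)
    cv2.imwrite('pics/'+f+'.png',im)
def st():
    s=env.read_state(); print({k:np.round(s[k],4).tolist() for k in ("clock","eef_pos","tool_rot","force","moment","grip_width","joints")})
E
python3 - <<'E'
from h import *
st()
snap('top','top0',s=1.5); snap('scene','scene0',s=1.5)
for n in('top','scene','wrist'): print(n,np.round(cam(n)[2],3).tolist(),cam(n)[1])
E
```

```text
{'clock': 0.0, 'eef_pos': [0.2136, -0.5335, 0.303], 'tool_rot': [-0.0009, 0.9819, 0.1893, -0.0], 'force': [0.0036, -0.7423, 0.3207], 'moment': [-0.0346, 0.0006, 0.0699], 'grip_width': 1.0003, 'joints': [-1.3296, 0.314, 0.045, 1.3036, -0.0, 1.4312]}
top [[0.016, 0.972, -0.236, 0.229], [-1.0, 0.016, -0.004, 0.013], [0.0, 0.237, 0.972, 1.074], [0.0, 0.0, 0.0, 1.0]] [0.05585527 0.         0.         0.         0.        ]
scene [[-0.081, -0.524, 0.848, 1.577], [0.997, -0.045, 0.067, 0.085], [0.003, 0.85, 0.526, 0.783], [0.0, 0.0, 0.0, 1.0]] [-0.07269873  0.          0.          0.          0.        ]
wrist [[0.373, 0.887, 0.272, 0.283], [-0.928, 0.357, 0.109, -0.505], [-0.001, -0.293, 0.956, 0.372], [0.0, 0.0, 0.0, 1.0]] [-0.0681642  0.         0.         0.         0.       ]
```

View pics/top0.png

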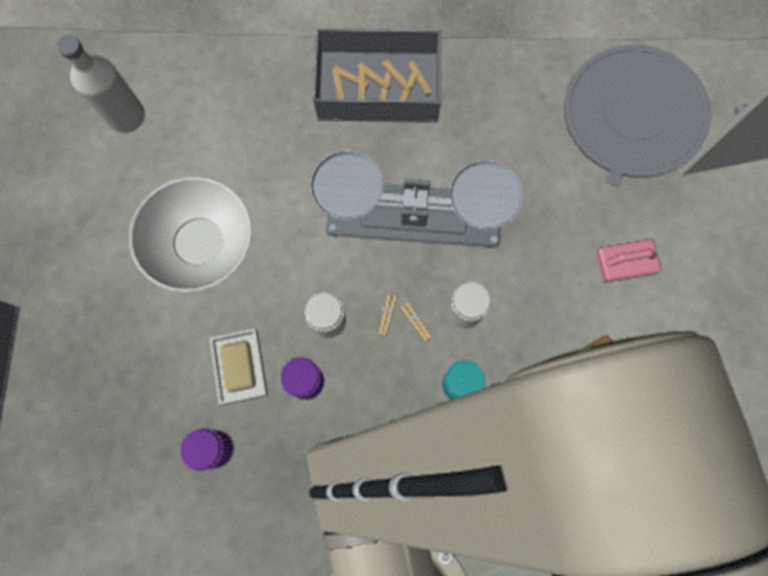

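View pics/scene0.png

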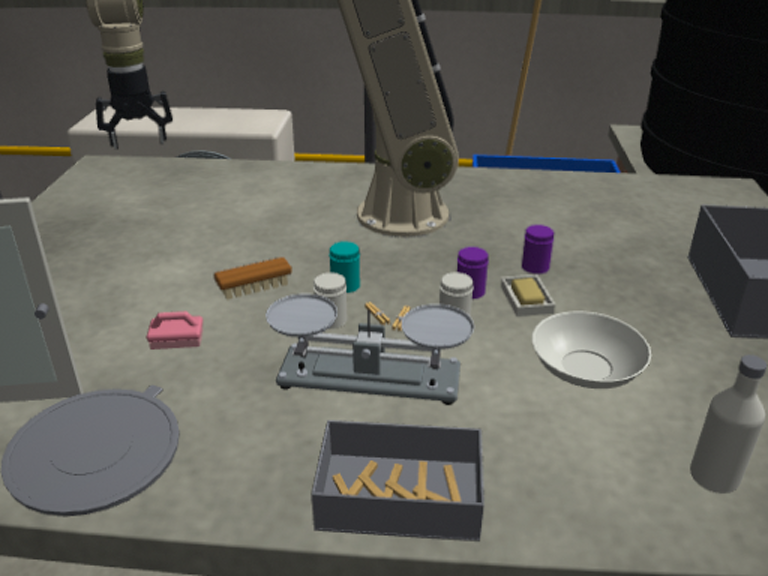

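The two white tubs are at about (324,313) and (471,302) in the 1.5x top view. The purple ones (302,378), (206,449) and the turquoise one (464,380) are look-alikes to leave alone. The balance is at (415,200) and the bowl at (190,234). I'll enlarge for precise pixels.

Run:
```python
import cv2
im=cv2.imread('pics/raw_top0.png')
c=im[90:270,190:370]; cv2.imwrite('pics/c1.png',cv2.resize(c,None,fx=3.3,fy=3.3,interpolation=cv2.INTER_CUBIC))
c=im[110:210,75:175]; cv2.imwrite('pics/c2.png',cv2.resize(c,None,fx=5,fy=5,interpolation=cv2.INTER_CUBIC))
```

```text
(no output)
```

View pics/c1.png

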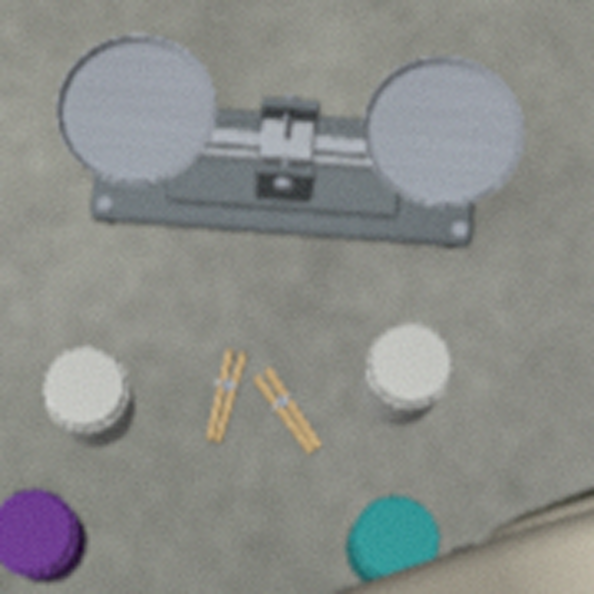

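View pics/c2.png

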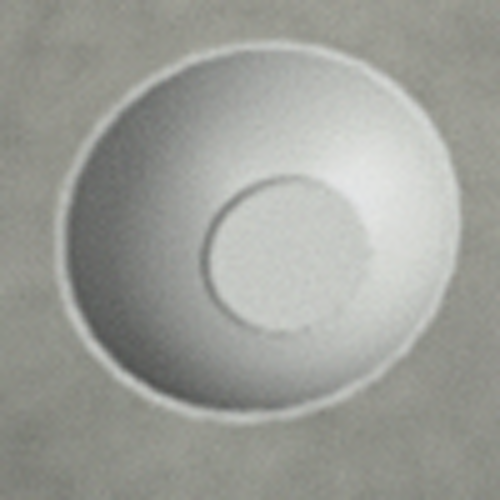

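Run:
```python
from h import *
c=cam('top')
f=lambda x,y,z,s=3.3,o=(190,90): atz('top',x/s+o[0],y/s+o[1],z,c).round(4)
print('tubL',f(86,383,.088),'w',f(44,383,.088),f(128,383,.088)); print('tubR',f(409,361,.088))
pl,pr=f(137,110,.125),f(445,132,.125)
print('panL',pl,'panR',pr,'dist',np.linalg.norm(pl-pr),'yaw',np.arctan2(pl[1]-pr[1],pl[0]-pr[0])-np.pi/2,'diam',f(58,110,.125)-f(217,110,.125))
print('bowl floor',f(290,254,.006,5,(75,110)),'rim',f(262,231,.055,5,(75,110)), f(62,231,.055,5,(75,110))-f(461,231,.055,5,(75,110)))
print('purple',f(37,528,.088),'turq',f(393,535,.088))
print('pins',f(226,385,.011),f(287,410,.011))
print('base corners',f(105,203,.02),f(460,229,.02))
```

```text
tubL [0.436  0.1227 0.088 ] w [0.4355 0.1524 0.088 ] [0.4365 0.0929 0.088 ]
tubR [ 0.4557 -0.1068  0.088 ]
panL [0.6284 0.0902 0.125 ] panR [ 0.615  -0.1299  0.125 ] dist 0.22050752821615863 yaw -0.060806364434419446 diam [-0.0019  0.1137  0.    ]
bowl floor [0.5696 0.3515 0.006 ] rim [0.5657 0.3507 0.055 ] [-0.0037  0.1955  0.    ]
purple [0.333  0.1522 0.088 ] turq [ 0.3322 -0.094   0.088 ]
pins [0.4523 0.0241 0.011 ] [ 0.4336 -0.0227  0.011 ]
base corners [0.5943 0.1213 0.02  ] [ 0.5774 -0.1559  0.02  ]
```

play_rows([
  [0, 0, 0],
  [0, 0, 0],
  [0, 0, 0],
  [0, 0, 0],
  [0, 0, 0],
], hand=[85, 85, 85, 85, 85], spin=[-0.17, -0.17, -0.17, -0.17, -0.17])

```text
clock: 0.72
eef_pos: [0.2136, -0.5336, 0.3034]
tool_rot: [-0.001, 0.815, 0.58, 0.0]
force: [0.0, 0.0, 0.1]
grip_width: 0.996
```

play_rows([
  [0, 0, 0],
  [0, 0, 0],
], hand=[85, 85], spin=[-0.17, -0.17])

```text
clock: 0.98
eef_pos: [0.2136, -0.5336, 0.3034]
tool_rot: [-0.0, 0.705, 0.709, 0.0]
force: [-0.8, -0.5, -0.0]
grip_width: 0.991
```

play_rows([
  [47, 27, 0],
  [47, 27, 0],
  [47, 27, 0],
  [47, 27, 0],
  [47, 27, 0],
], hand=[85, 85, 85, 85, 85], spin=[0, 0, 0, 0, 0])

```text
clock: 1.6
eef_pos: [0.3492, -0.2972, 0.3036]
tool_rot: [-0.0, 0.707, 0.707, 0.0]
force: [1.1, 0.1, 0.2]
grip_width: 0.994
```

play_rows([
  [47, 27, 0],
  [47, 27, 10],
  [47, 27, 20],
  [47, 26, 20],
  [0, 0, 10],
], hand=[85, 85, 85, 85, 85], spin=[0, 0, 0, 0, 0])

```text
clock: 2.22
eef_pos: [0.4561, -0.1075, 0.2424]
tool_rot: [-0.001, 0.705, 0.709, -0.0]
force: [0.1, 0.1, -0.3]
grip_width: 0.991
```

Run:
```python
from h import *
st()
c=cam('wrist')
snap('wrist','w1',s=1.5)
for n,p in(('tubR',[.4557,-.1068,.088]),('panR',[.615,-.13,.125]),('panL',[.6284,.0902,.125]),('grasp',[*env.read_state()['eef_pos'][:2],.088])): print(n,proj('wrist',p,c).round(1)*1.5)
```

```text
{'clock': 2.225, 'eef_pos': [0.4561, -0.1075, 0.2424], 'tool_rot': [-0.0011, 0.7049, 0.7093, -0.0002], 'force': [0.0805, 0.106, -0.3492], 'moment': [-0.0173, 0.0128, 0.033], 'grip_width': 0.9914, 'joints': [-0.4032, 0.1398, -0.3307, 1.1024, 0.0005, 1.1614]}
tubR [[385.35 299.1 ]]
panR [[718.5  371.85]]
panL [[ 828.  -145.8]]
grasp [[384.3 302.7]]
```

View pics/w1.png

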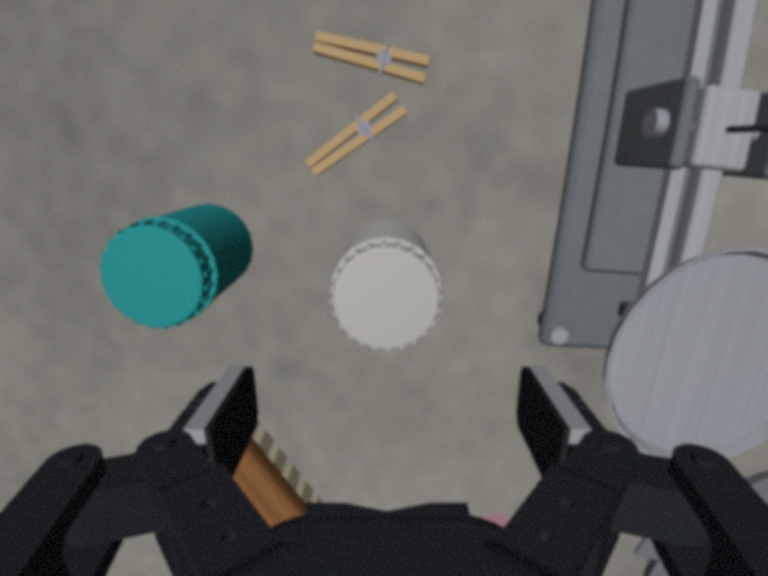

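The wrist view shows the white tub's cap at (386,295), within 2 mm of my estimate. I'm lowering now.

play_rows([
  [2, 0, 40],
  [0, 0, 40],
  [0, 0, 35],
  [0, 0, 20],
  [0, 0, 7],
], hand=[85, 85, 85, 85, 85], spin=[0, 0, 0, 0, 0])

```text
clock: 2.9
eef_pos: [0.4546, -0.1097, 0.1009]
tool_rot: [-0.001, 0.708, 0.706, -0.001]
force: [-1.1, 0.2, -0.2]
grip_width: 0.995
```

play_rows([
  [0, 0, 0],
  [0, 0, 0],
  [0, 0, 0],
  [0, 0, 0],
  [0, 0, 0],
], hand=[50, 50, 50, 50, 50], spin=[0, 0, 0, 0, 0], grip_force=25)

```text
clock: 3.52
eef_pos: [0.4562, -0.1094, 0.1029]
tool_rot: [0.001, 0.707, 0.707, -0.0]
force: [-3.0, -2.0, 7.0]
grip_width: 0.708
```

Run:
```python
from h import *
st(); st()
snap('wrist','w2',s=1.5);st()
```

```text
{'clock': 3.525, 'eef_pos': [0.4562, -0.1094, 0.1029], 'tool_rot': [0.0011, 0.7072, 0.707, -0.0002], 'force': [-2.9677, -2.0373, 6.9992], 'moment': [-0.4135, 0.5663, 0.0041], 'grip_width': 0.7085, 'joints': [-0.4062, 0.276, -0.5429, 0.7501, -0.0012, 1.1648]}
{'clock': 3.525, 'eef_pos': [0.4562, -0.1094, 0.1029], 'tool_rot': [0.0011, 0.7072, 0.707, -0.0002], 'force': [-2.9677, -2.0373, 6.9992], 'moment': [-0.4135, 0.5663, 0.0041], 'grip_width': 0.7085, 'joints': [-0.4062, 0.276, -0.5429, 0.7501, -0.0012, 1.1648]}
{'clock': 3.575, 'eef_pos': [0.4561, -0.1094, 0.1028], 'tool_rot': [0.0011, 0.7072, 0.707, -0.0002], 'force': [-3.0557, -3.1872, 6.2555], 'moment': [-0.4402, 0.5414, -0.0535], 'grip_width': 0.7103, 'joints': [-0.4062, 0.276, -0.5429, 0.7501, -0.0012, 1.1648]}
```

View pics/w2.png

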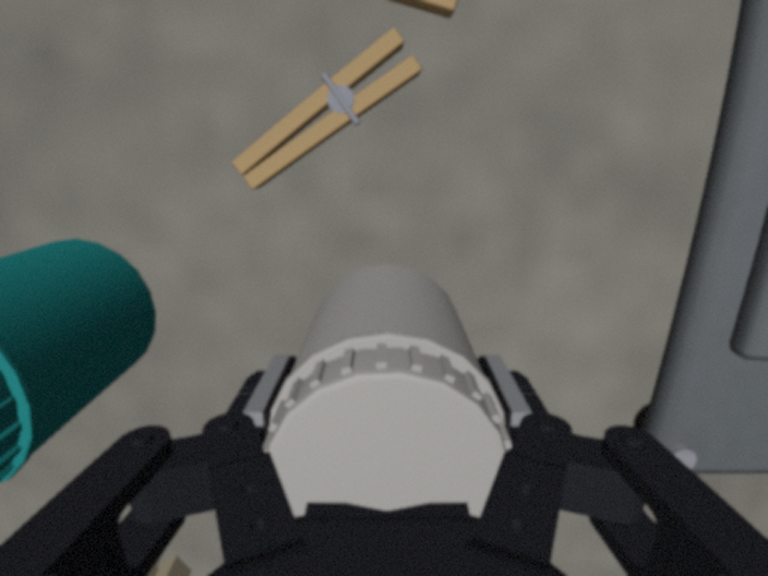

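The white tub is between the pads at cap (388,430), seated squarely. Lifting it.

play_rows([
  [0, 0, -5],
  [0, 0, -15],
  [0, 0, -25],
  [0, 0, -10],
  [0, 0, 0],
], hand=[50, 50, 50, 50, 50], spin=[0, 0, 0, 0, 0])

```text
clock: 4.2
eef_pos: [0.4562, -0.1089, 0.1573]
tool_rot: [0.001, 0.707, 0.707, 0.0]
force: [0.2, 0.3, -3.2]
grip_width: 0.709
```

play_rows([
  [0, 0, 0],
  [0, 0, 0],
], hand=[50, 50], spin=[0, 0])

```text
clock: 4.45
eef_pos: [0.4552, -0.1086, 0.156]
tool_rot: [-0.001, 0.707, 0.707, -0.0]
force: [-0.7, 0.3, -3.4]
grip_width: 0.713
```

Run:
```python
from h import *
st(); snap('wrist','w3',s=1.5);st()
snap('scene','s3',crop=(130,120,360,280),s=3.3)
st()
```

```text
{'clock': 4.45, 'eef_pos': [0.4552, -0.1086, 0.156], 'tool_rot': [-0.0008, 0.7071, 0.7071, -0.0003], 'force': [-0.7297, 0.2551, -3.3753], 'moment': [-0.0257, -0.0103, -0.0059], 'grip_width': 0.7129, 'joints': [-0.406, 0.2124, -0.4724, 0.8877, 0.0, 1.1647]}
{'clock': 4.5, 'eef_pos': [0.4552, -0.1086, 0.1561], 'tool_rot': [-0.0007, 0.7071, 0.7071, -0.0003], 'force': [0.5842, 0.3055, -2.5758], 'moment': [0.0641, -0.0221, -0.036], 'grip_width': 0.7061, 'joints': [-0.4061, 0.2124, -0.4722, 0.8878, -0.0, 1.1648]}
{'clock': 4.55, 'eef_pos': [0.4553, -0.1087, 0.1562], 'tool_rot': [-0.0006, 0.7071, 0.7071, -0.0003], 'force': [-0.6218, -0.0293, -2.7039], 'moment': [-0.0359, -0.0135, -0.017], 'grip_width': 0.7037, 'joints': [-0.406, 0.2122, -0.4719, 0.8879, -0.0001, 1.1648]}
```

View pics/s3.png

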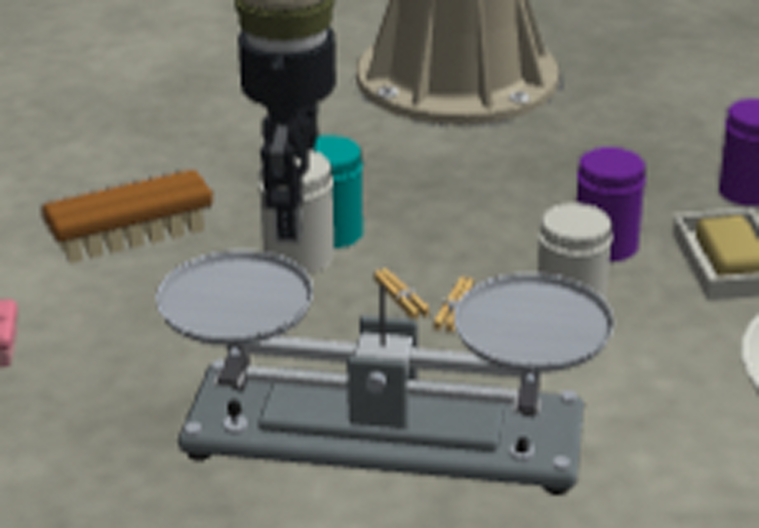

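View pics/w3.png

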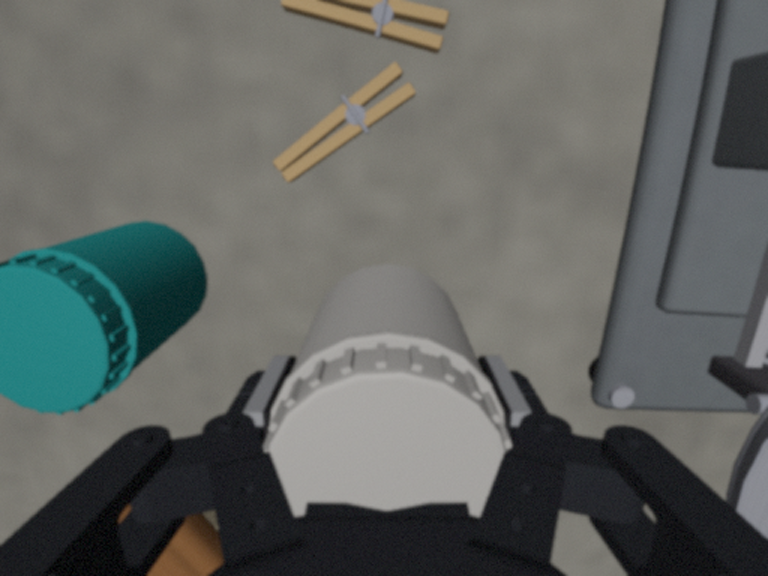

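The wrist force reads about -3 N, so this is probably the fuller tub. If the lighter one goes on first and the fuller one second, nothing swings over on release. I'll set this one back where it stood and start with the other.

play_rows([
  [0, 0, 20],
  [0, 0, 20],
  [0, 0, 8],
  [0, 0, 4],
  [0, 0, 2],
], hand=[50, 50, 50, 50, 50], spin=[0, 0, 0, 0, 0])

```text
clock: 5.18
eef_pos: [0.456, -0.109, 0.1031]
tool_rot: [0.0, 0.707, 0.707, 0.0]
force: [0.5, 0.3, -1.9]
grip_width: 0.71
```

play_rows([
  [0, 0, 0],
  [0, 0, 0],
  [0, 0, 0],
  [0, 0, 0],
], hand=[50, 85, 85, 85], spin=[0, 0, 0, 0])

```text
clock: 5.68
eef_pos: [0.456, -0.109, 0.1033]
tool_rot: [0.0, 0.707, 0.707, 0.0]
force: [-0.4, -0.5, 0.4]
grip_width: 0.998
```

play_rows([
  [0, 0, -40],
  [0, 0, -55],
  [30, -3, -30],
  [50, -4, 0],
  [55, -5, 0],
], hand=[85, 85, 85, 85, 85], spin=[0, 0, 0, 0, 0])

```text
clock: 6.3
eef_pos: [0.4441, 0.027, 0.2288]
tool_rot: [0.001, 0.708, 0.706, 0.001]
force: [0.6, 1.3, -0.1]
grip_width: 0.994
```

play_rows([
  [55, -5, 0],
  [41, -3, 0],
  [0, 0, 0],
], hand=[85, 85, 85], spin=[0, 0, 0])

```text
clock: 6.68
eef_pos: [0.4352, 0.1244, 0.228]
tool_rot: [0.0, 0.705, 0.709, 0.0]
force: [-0.5, -0.1, 0.6]
grip_width: 0.994
```

Run:
```python
from h import *
st()
c=cam('wrist')
snap('wrist','w4',s=1.5)
for n,p in(('tubL',[.436,.1227,.088]),('grasp',[*env.read_state()['eef_pos'][:2],.088])): print(n,proj('wrist',p,c).round(1)*1.5)
```

```text
{'clock': 6.675, 'eef_pos': [0.4352, 0.1244, 0.228], 'tool_rot': [0.0, 0.7054, 0.7088, 0.0002], 'force': [-0.4949, -0.0687, 0.6167], 'moment': [-0.0832, -0.0331, 0.0205], 'grip_width': 0.9944, 'joints': [0.1006, 0.118, -0.3935, 1.059, 0.0002, 1.6665]}
tubL [[387.15 312.6 ]]
grasp [[385.95 311.85]]
```

View pics/w4.png

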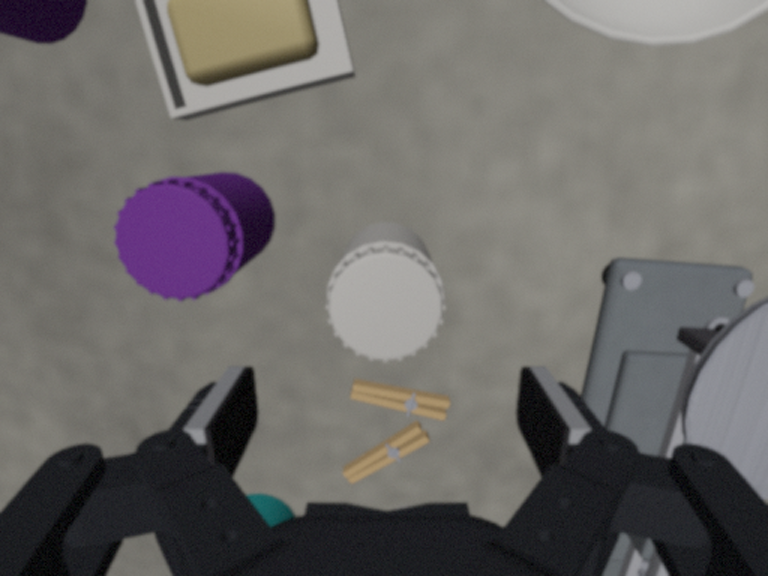

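Cap at (386,303), within about 4 mm of the grasp line along the pads. I'm shifting 2 mm and going down with the jaws slightly narrowed to clear the purple tub.

play_rows([
  [2, 0, 30],
  [0, 0, 40],
  [0, 0, 35],
  [0, 0, 15],
  [0, 0, 7],
], hand=[78, 78, 78, 78, 78], spin=[0, 0, 0, 0, 0])

```text
clock: 7.35
eef_pos: [0.4354, 0.1228, 0.0999]
tool_rot: [-0.0, 0.708, 0.706, -0.001]
force: [0.2, 0.4, 0.2]
grip_width: 0.915
```

play_rows([
  [0, 0, 0],
  [0, 0, 0],
  [0, 0, 0],
  [0, 0, 0],
], hand=[50, 50, 50, 50], spin=[0, 0, 0, 0], grip_force=25)

```text
clock: 7.85
eef_pos: [0.4359, 0.1242, 0.1012]
tool_rot: [0.0, 0.707, 0.707, 0.0]
force: [0.4, -0.3, -1.9]
grip_width: 0.71
```

play_rows([
  [0, 0, -5],
  [0, 0, -25],
  [0, 0, -40],
  [0, 0, -40],
  [0, 0, 0],
], hand=[50, 50, 50, 50, 50], spin=[0, 0, 0, 0, 0])

```text
clock: 8.48
eef_pos: [0.4378, 0.1245, 0.2143]
tool_rot: [0.002, 0.707, 0.707, 0.003]
force: [0.8, 0.3, -2.0]
grip_width: 0.711
```

play_rows([
  [0, 0, 0],
  [0, 0, 0],
], hand=[50, 50], spin=[0, 0])

```text
clock: 8.72
eef_pos: [0.4347, 0.1241, 0.2095]
tool_rot: [-0.001, 0.707, 0.707, -0.001]
force: [0.3, 0.0, -3.1]
grip_width: 0.707
```

Run:
```python
from h import *
st(); snap('wrist','w5',s=1.5);st()
snap('top','t5',crop=(190,70,390,270),s=3);st()
```

```text
{'clock': 8.725, 'eef_pos': [0.4347, 0.1241, 0.2095], 'tool_rot': [-0.0008, 0.7071, 0.7071, -0.0011], 'force': [0.2626, 0.0116, -3.0626], 'moment': [0.0121, 0.0119, 0.0366], 'grip_width': 0.7066, 'joints': [0.1001, 0.1336, -0.424, 1.016, -0.0001, 1.6709]}
{'clock': 8.775, 'eef_pos': [0.4348, 0.124, 0.2095], 'tool_rot': [-0.0008, 0.7071, 0.7071, -0.0011], 'force': [0.8225, 0.925, -2.0768], 'moment': [0.0219, 0.0029, 0.0038], 'grip_width': 0.7051, 'joints': [0.1001, 0.1337, -0.4237, 1.0161, -0.0001, 1.6709]}
{'clock': 8.825, 'eef_pos': [0.4349, 0.1241, 0.2097], 'tool_rot': [-0.0008, 0.7071, 0.7071, -0.001], 'force': [0.5379, -0.4242, -1.6371], 'moment': [0.0164, 0.0293, 0.0605], 'grip_width': 0.708, 'joints': [0.1001, 0.1337, -0.4234, 1.0163, -0.0001, 1.6709]}
```

View pics/w5.png

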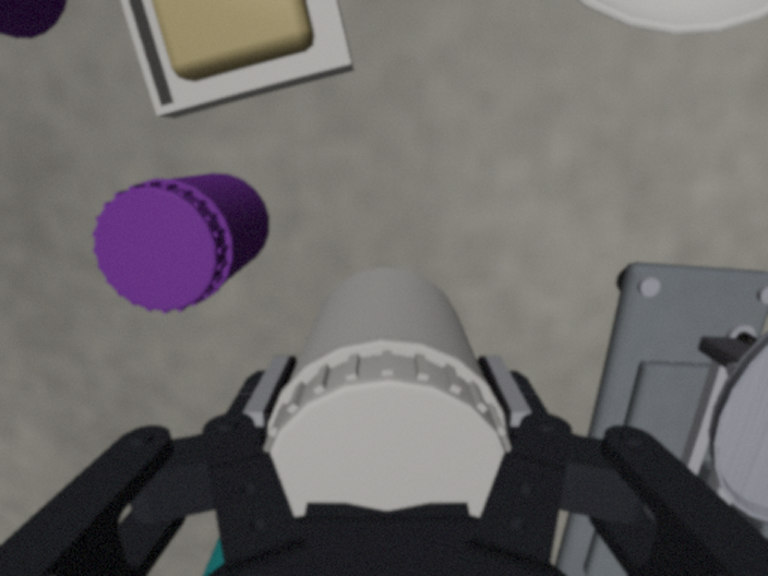

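View pics/t5.png

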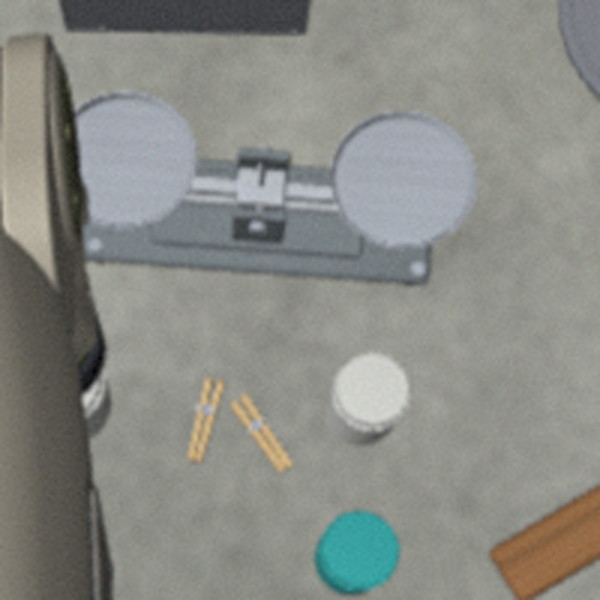

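Tub held upright; force averages about -2.2 N, so this is the lighter one. Carrying it to the left pan.

play_rows([
  [0, 0, -25],
  [-3, 15, -20],
  [-8, 40, 0],
  [-8, 45, 0],
  [-8, 45, 0],
], hand=[50, 50, 50, 50, 50], spin=[0, 0, 0, 0, 0])

```text
clock: 9.45
eef_pos: [0.5818, 0.0969, 0.255]
tool_rot: [-0.0, 0.707, 0.707, -0.0]
force: [1.2, -0.1, -1.1]
grip_width: 0.706
```

play_rows([
  [-6, 33, 0],
  [-2, 15, 0],
  [0, 0, 8],
  [0, 0, 0],
], hand=[50, 50, 50, 50], spin=[0, 0, 0, 0])

```text
clock: 9.95
eef_pos: [0.6272, 0.0893, 0.2459]
tool_rot: [-0.001, 0.707, 0.707, -0.001]
force: [-0.2, 0.5, -1.9]
grip_width: 0.707
```

Run:
```python
from h import *
st(); snap('wrist','w6',s=1.5);st()
c=cam('wrist'); p=env.read_state()['eef_pos']
th=np.linspace(0,2*np.pi,40)
im=cv2.imread('pics/w6.png')
for q in proj('wrist',np.c_[.6284+.058*np.cos(th),.0902+.058*np.sin(th),0*th+.125],c)*1.5: cv2.circle(im,tuple(int(v) for v in q),2,(0,0,255),-1)
cv2.imwrite('pics/w6b.png',im)
snap('scene','s6',crop=(130,100,360,280),s=3.3);st()
```

```text
{'clock': 9.95, 'eef_pos': [0.6272, 0.0893, 0.2459], 'tool_rot': [-0.0014, 0.707, 0.7072, -0.0015], 'force': [-0.2337, 0.4714, -1.9226], 'moment': [-0.0072, 0.0091, 0.0023], 'grip_width': 0.7071, 'joints': [0.0148, 0.4505, 0.1059, 1.2303, -0.0, 1.5854]}
{'clock': 10.0, 'eef_pos': [0.6273, 0.0893, 0.2467], 'tool_rot': [-0.001, 0.707, 0.7072, -0.0011], 'force': [-0.7731, 0.2739, -1.7687], 'moment': [0.0519, -0.0159, -0.0387], 'grip_width': 0.7026, 'joints': [0.0149, 0.4495, 0.1065, 1.2306, -0.0001, 1.5854]}
{'clock': 10.05, 'eef_pos': [0.6276, 0.0894, 0.2473], 'tool_rot': [-0.0006, 0.707, 0.7073, -0.0007], 'force': [-0.9781, -0.5507, -2.0191], 'moment': [0.0141, -0.0251, -0.0408], 'grip_width': 0.7093, 'joints': [0.015, 0.4489, 0.1071, 1.2307, -0.0001, 1.5854]}
```

View pics/w6b.png

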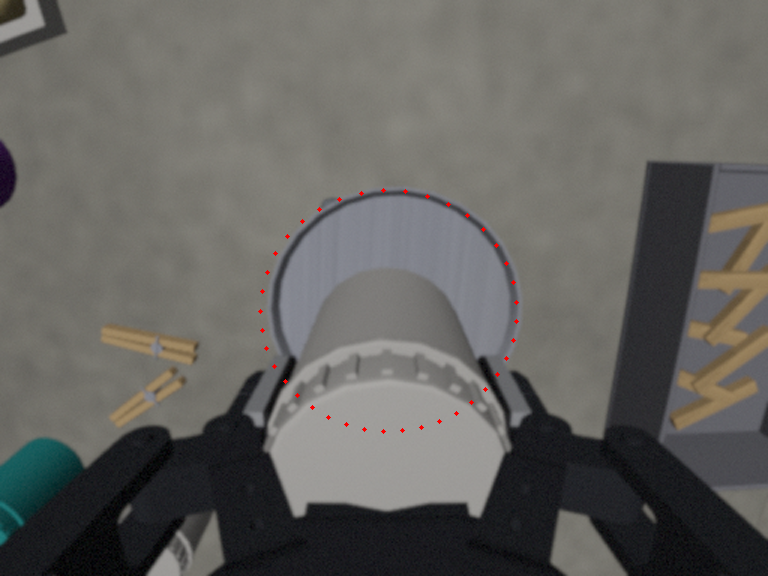

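View pics/s6.png

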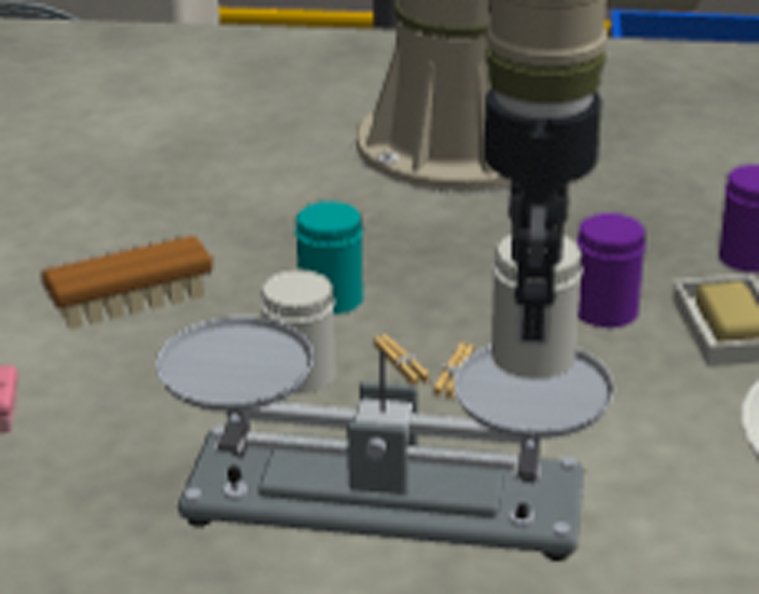

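play_rows([
  [0, 2, 8],
  [0, 0, 9],
  [0, 0, 5],
  [0, 0, 2.5],
  [0, 0, 2.5],
], hand=[50, 50, 50, 50, 50], spin=[0, 0, 0, 0, 0])

```text
clock: 10.68
eef_pos: [0.6308, 0.0891, 0.2208]
tool_rot: [0.0, 0.707, 0.707, 0.0]
force: [-0.0, 0.6, -1.8]
grip_width: 0.71
```

play_rows([
  [0, 0, 2],
  [0, 0, 2],
], hand=[50, 50], spin=[0, 0])

```text
clock: 10.92
eef_pos: [0.6308, 0.0891, 0.217]
tool_rot: [0.0, 0.707, 0.707, 0.0]
force: [-0.8, -0.0, -2.5]
grip_width: 0.709
```

play_rows([
  [0, 0, 1],
  [0, 0, 1],
], hand=[50, 50], spin=[0, 0])

```text
clock: 11.18
eef_pos: [0.6307, 0.0891, 0.2149]
tool_rot: [0.0, 0.707, 0.707, 0.0]
force: [-0.2, -0.5, -2.8]
grip_width: 0.71
```

play_rows([
  [0, 0, 1.2],
  [0, 0, 1.2],
], hand=[50, 50], spin=[0, 0])

```text
clock: 11.42
eef_pos: [0.6307, 0.0891, 0.2124]
tool_rot: [0.0, 0.707, 0.707, 0.0]
force: [0.7, 0.2, -1.3]
grip_width: 0.705
```

Run:
```python
from h import *
snap('scene','s7',crop=(160,150,340,280),s=4.2);st()
```

```text
{'clock': 11.475, 'eef_pos': [0.6307, 0.0892, 0.2123], 'tool_rot': [-0.0, 0.7071, 0.7071, -0.0001], 'force': [0.8582, -0.3388, -1.8055], 'moment': [0.0103, 0.0213, 0.0071], 'grip_width': 0.707, 'joints': [0.0145, 0.4704, 0.0534, 1.1539, -0.0, 1.5853]}
```

View pics/s7.png

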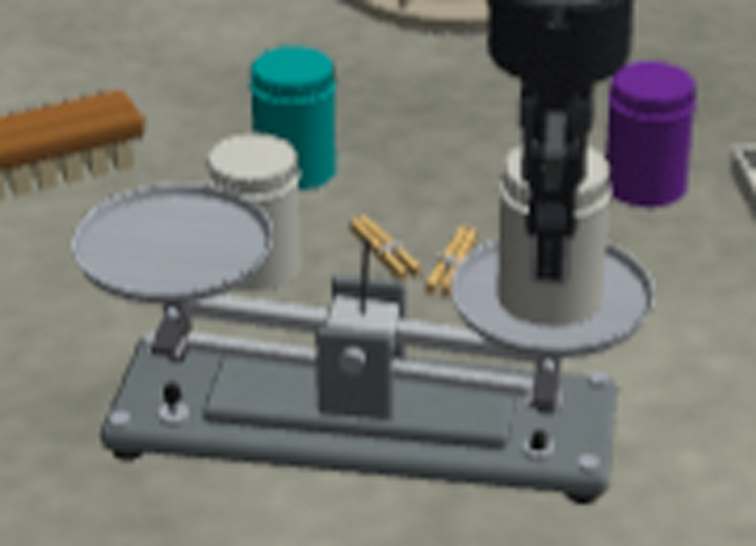

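The beam is tipping: the left pan carries the tub at (553,300) and the stop is still below. Continuing.

play_rows([
  [0, 0, 1.2],
  [0, 0, 1.2],
], hand=[50, 50], spin=[0, 0])

```text
clock: 11.72
eef_pos: [0.6307, 0.0891, 0.21]
tool_rot: [0.0, 0.707, 0.707, -0.0]
force: [0.0, -0.1, -2.0]
grip_width: 0.703
```

play_rows([
  [0, 0, 1.2],
  [0, 0, 1.2],
], hand=[50, 50], spin=[0, 0])

```text
clock: 11.98
eef_pos: [0.6307, 0.0891, 0.2076]
tool_rot: [0.0, 0.707, 0.707, -0.0]
force: [-0.0, -0.6, -1.7]
grip_width: 0.709
```

play_rows([
  [0, 0, 1.2],
  [0, 0, 1.2],
], hand=[50, 50], spin=[0, 0])

```text
clock: 12.22
eef_pos: [0.6307, 0.0891, 0.2052]
tool_rot: [0.0, 0.707, 0.707, -0.0]
force: [0.7, -0.2, -1.6]
grip_width: 0.708
```

play_rows([
  [0, 0, 1.2],
  [0, 0, 0.5],
], hand=[50, 50], spin=[0, 0])

```text
clock: 12.48
eef_pos: [0.6307, 0.0892, 0.2034]
tool_rot: [-0.0, 0.707, 0.707, -0.0]
force: [0.2, 0.1, -1.5]
grip_width: 0.708
```

play_rows([
  [0, 0, 1.2],
  [0, 0, 1.2],
], hand=[50, 50], spin=[0, 0])

```text
clock: 12.72
eef_pos: [0.6307, 0.0891, 0.2011]
tool_rot: [0.0, 0.707, 0.707, -0.0]
force: [-0.0, -0.3, -0.8]
grip_width: 0.709
```

Run:
```python
from h import *
snap('scene','s8',crop=(160,150,340,280),s=4.2);st()
```

```text
{'clock': 12.775, 'eef_pos': [0.6307, 0.0891, 0.2009], 'tool_rot': [-0.0, 0.7071, 0.7071, -0.0001], 'force': [0.16, 0.6, -1.7456], 'moment': [0.0389, 0.002, -0.0085], 'grip_width': 0.7018, 'joints': [0.0145, 0.4769, 0.0351, 1.1292, -0.0001, 1.5853]}
```

View pics/s8.png

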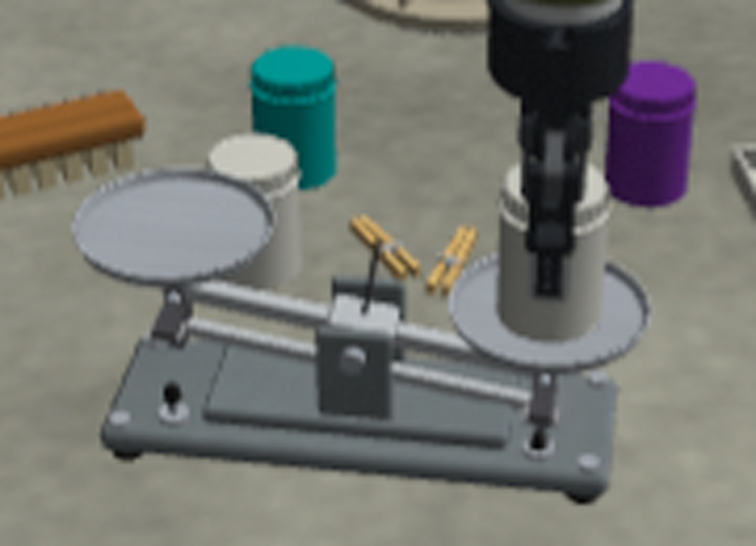

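The pin's foot (541,420) is nearly at the stop (540,432).

play_rows([
  [0, 0, 1],
  [0, 0, 1],
], hand=[50, 50], spin=[0, 0])

```text
clock: 13.02
eef_pos: [0.6307, 0.0891, 0.1991]
tool_rot: [0.0, 0.707, 0.707, -0.0]
force: [0.0, -0.0, -2.0]
grip_width: 0.707
```

play_rows([
  [0, 0, 1],
  [0, 0, 1],
], hand=[50, 50], spin=[0, 0])

```text
clock: 13.28
eef_pos: [0.6308, 0.0891, 0.1971]
tool_rot: [0.0, 0.707, 0.707, 0.0]
force: [-0.3, 0.5, -2.0]
grip_width: 0.71
```

play_rows([
  [0, 0, 1],
  [0, 0, 1],
], hand=[50, 50], spin=[0, 0])

```text
clock: 13.52
eef_pos: [0.6307, 0.0891, 0.1951]
tool_rot: [0.0, 0.707, 0.707, -0.0]
force: [-0.6, -0.6, -0.7]
grip_width: 0.707
```

play_rows([
  [0, 0, 1],
  [0, 0, 0.5],
], hand=[50, 50], spin=[0, 0])

```text
clock: 13.78
eef_pos: [0.6307, 0.0892, 0.1936]
tool_rot: [0.0, 0.707, 0.707, -0.0]
force: [-0.6, 0.3, -1.0]
grip_width: 0.705
```

play_rows([
  [0, 0, 0.8],
  [0, 0, 0],
], hand=[50, 50], spin=[0, 0])

```text
clock: 14.02
eef_pos: [0.6307, 0.0892, 0.1928]
tool_rot: [-0.0, 0.707, 0.707, -0.0]
force: [-0.4, 0.3, -2.0]
grip_width: 0.71
```

Run:
```python
from h import *
snap('scene','s9',crop=(240,210,330,280),s=8);st()
```

```text
{'clock': 14.075, 'eef_pos': [0.6307, 0.0892, 0.1928], 'tool_rot': [-0.0, 0.7071, 0.7071, -0.0001], 'force': [-0.2096, 0.2084, -2.0126], 'moment': [-0.0114, 0.0096, -0.0455], 'grip_width': 0.7111, 'joints': [0.0145, 0.4818, 0.0223, 1.1114, -0.0, 1.5853]}
```

View pics/s9.png

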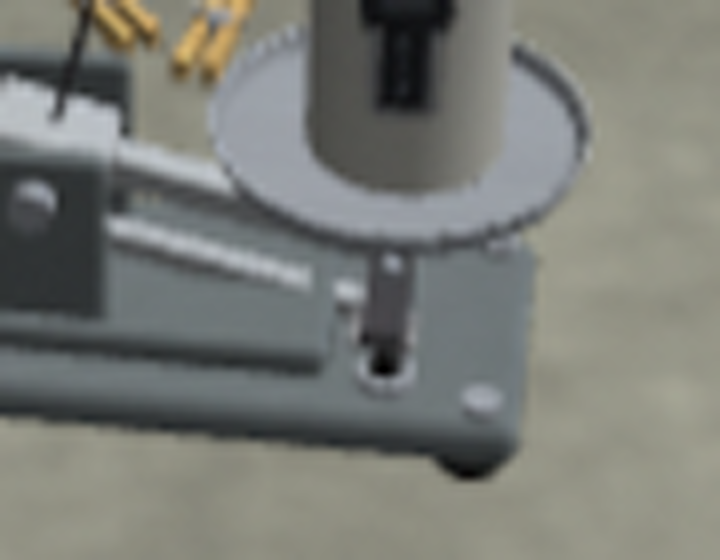

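play_rows([
  [0, 0, 1],
  [0, 0, 0.5],
], hand=[50, 50], spin=[0, 0])

```text
clock: 14.32
eef_pos: [0.6307, 0.0891, 0.1913]
tool_rot: [0.0, 0.707, 0.707, -0.0]
force: [-0.1, 0.3, -2.8]
grip_width: 0.705
```

play_rows([
  [0, 0, 1],
  [0, 0, 0.5],
], hand=[50, 50], spin=[0, 0])

```text
clock: 14.58
eef_pos: [0.6307, 0.0891, 0.1898]
tool_rot: [0.0, 0.707, 0.707, -0.0]
force: [0.3, 0.3, -1.3]
grip_width: 0.707
```

play_rows([
  [0, 0, 1],
  [0, 0, 0.5],
], hand=[50, 50], spin=[0, 0])

```text
clock: 14.82
eef_pos: [0.6307, 0.089, 0.1887]
tool_rot: [0.0, 0.707, 0.707, -0.0]
force: [-1.1, -2.1, 2.0]
grip_width: 0.711
```

play_rows([
  [0, 0, 1],
  [0, 0, 0],
], hand=[50, 50], spin=[0, 0])

```text
clock: 15.08
eef_pos: [0.6307, 0.0889, 0.1882]
tool_rot: [0.0, 0.707, 0.707, -0.0]
force: [-3.1, -0.9, 5.4]
grip_width: 0.712
```

Stop felt: Fz went from -2 to +5 N, about 7 N on the pan. I'm easing off slightly, then letting go.

play_rows([
  [0, 0, -0.5],
  [0, 0, -0.2],
], hand=[50, 50], spin=[0, 0])

```text
clock: 15.32
eef_pos: [0.6307, 0.089, 0.1884]
tool_rot: [0.0, 0.707, 0.707, -0.0]
force: [-2.1, -2.9, 2.9]
grip_width: 0.707
```

play_rows([
  [0, 0, 0],
  [0, 0, 0],
  [0, 0, 0],
  [0, 0, 0],
], hand=[66, 74, 80, 80], spin=[0, 0, 0, 0])

```text
clock: 15.82
eef_pos: [0.6307, 0.0893, 0.1879]
tool_rot: [-0.0, 0.707, 0.707, -0.0]
force: [-0.2, -0.7, -0.0]
grip_width: 0.935
```

Run:
```python
from h import *
snap('wrist','w10',s=1.5);st()
```

```text
{'clock': 15.875, 'eef_pos': [0.6307, 0.0892, 0.188], 'tool_rot': [-0.0, 0.7071, 0.7072, -0.0], 'force': [-0.3816, 0.7406, 0.6042], 'moment': [-0.0131, 0.0455, -0.0002], 'grip_width': 0.9364, 'joints': [0.0146, 0.4849, 0.015, 1.1009, 0.0, 1.5853]}
```

View pics/w10.png

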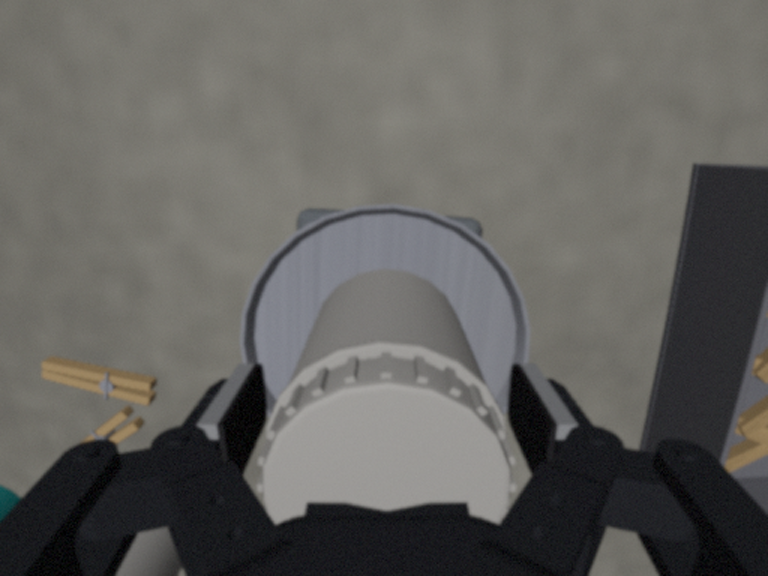

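Fingers are clear on both sides, and the tub stands central in the left pan. I'm withdrawing and going back for the other tub.

play_rows([
  [0, 0, -15],
  [0, 0, -40],
  [0, 0, -50],
  [-40, -36, -8],
  [-42, -38, 0],
], hand=[84, 85, 85, 85, 85], spin=[0, 0, 0, 0, 0])

```text
clock: 16.5
eef_pos: [0.5571, 0.0066, 0.3038]
tool_rot: [0.002, 0.707, 0.708, 0.001]
force: [1.3, -0.5, -0.6]
grip_width: 0.992
```

play_rows([
  [-42, -38, 0],
  [-42, -38, 0],
  [-30, -25, 20],
  [0, 0, 45],
  [0, 0, 20],
], hand=[85, 85, 85, 85, 85], spin=[0, 0, 0, 0, 0])

```text
clock: 17.12
eef_pos: [0.4547, -0.1072, 0.2155]
tool_rot: [-0.0, 0.708, 0.707, -0.0]
force: [-0.2, 0.9, -0.2]
grip_width: 0.996
```

Run:
```python
from h import *
st()
c=cam('wrist')
snap('wrist','w11',s=1.5)
for n,p in(('tubR',[.4557,-.1068,.088]),('grasp',[*env.read_state()['eef_pos'][:2],.088])): print(n,proj('wrist',p,c).round(1)*1.5)
snap('top','t11',crop=(190,70,390,270),s=3);st()
snap('scene','s11',crop=(160,150,340,280),s=4.2)
```

```text
{'clock': 17.125, 'eef_pos': [0.4547, -0.1072, 0.2155], 'tool_rot': [-0.0002, 0.7077, 0.7065, -0.0001], 'force': [-0.1911, 0.8722, -0.2072], 'moment': [-0.0166, -0.0095, -0.0431], 'grip_width': 0.996, 'joints': [-0.4037, 0.1553, -0.3821, 1.0339, 0.0, 1.1687]}
tubR [[387.75 317.55]]
grasp [[384.3 317.4]]
{'clock': 17.225, 'eef_pos': [0.4545, -0.1067, 0.2151], 'tool_rot': [-0.0013, 0.7073, 0.7069, -0.0005], 'force': [-1.1346, 0.2326, 0.2677], 'moment': [-0.021, 0.0135, 0.0225], 'grip_width': 0.9949, 'joints': [-0.4027, 0.1566, -0.3816, 1.0355, -0.0, 1.1688]}
```

View pics/w11.png

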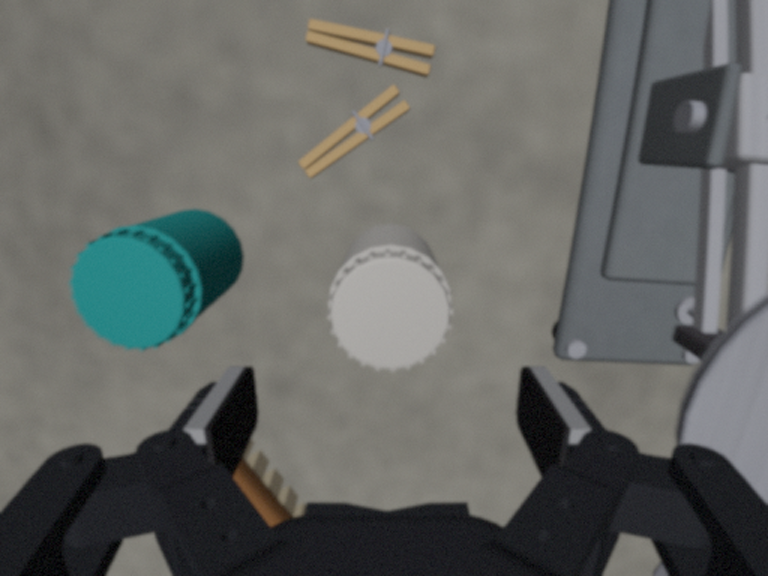

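View pics/t11.png

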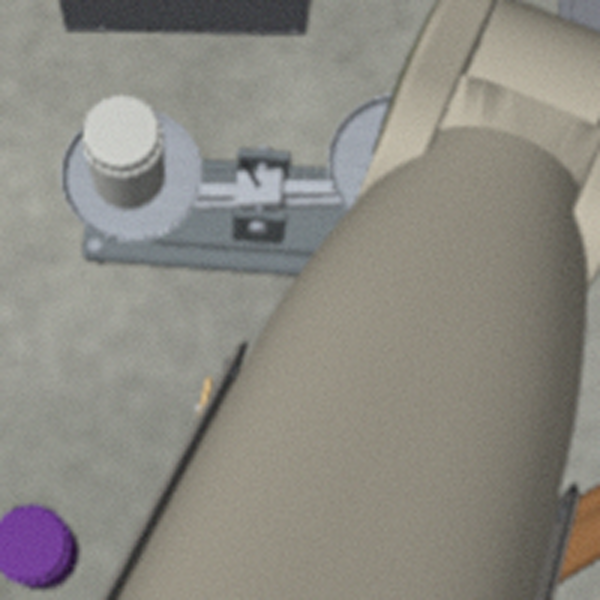

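View pics/s11.png

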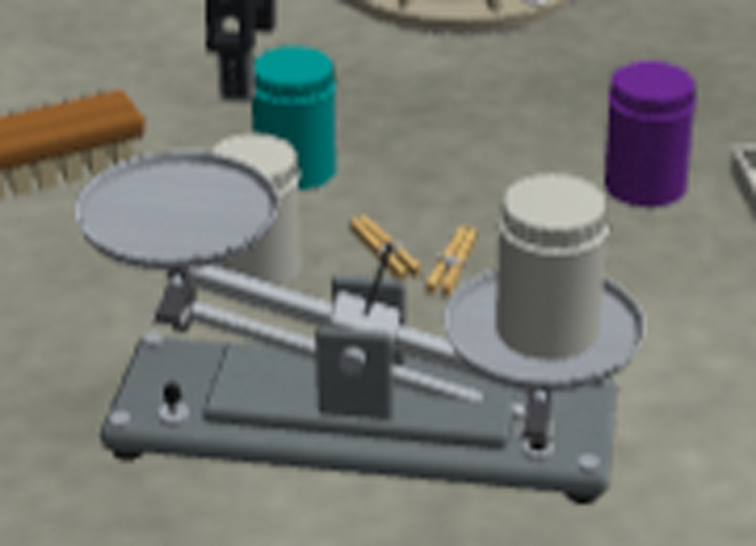

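Left tub stands upright on its pan, which rests on its stop. The remaining white tub's cap is at (390,309), so I'll shift about 1–3 mm and grasp.

play_rows([
  [3, 1, 30],
  [0, 0, 40],
  [0, 0, 25],
  [0, 0, 15],
  [0, 0, 4],
], hand=[85, 85, 85, 85, 85], spin=[0, 0, 0, 0, 0])

```text
clock: 17.9
eef_pos: [0.4575, -0.104, 0.1028]
tool_rot: [0.0, 0.707, 0.707, 0.0]
force: [-1.2, 0.3, 0.1]
grip_width: 0.997
```

play_rows([
  [0, 0, 0],
  [0, 0, 0],
  [0, 0, 0],
  [0, 0, 0],
], hand=[50, 50, 50, 50], spin=[0, 0, 0, 0], grip_force=25)

```text
clock: 18.4
eef_pos: [0.4574, -0.1041, 0.1035]
tool_rot: [0.001, 0.707, 0.707, 0.0]
force: [-1.6, 0.9, 6.8]
grip_width: 0.712
```

play_rows([
  [0, 0, -5],
  [0, 0, -25],
  [0, 0, -45],
  [0, 0, -50],
  [0, 0, -50],
], hand=[50, 50, 50, 50, 50], spin=[0, 0, 0, 0, 0])

```text
clock: 19.02
eef_pos: [0.4563, -0.1037, 0.2788]
tool_rot: [-0.0, 0.707, 0.707, -0.0]
force: [1.6, -0.6, -3.8]
grip_width: 0.708
```

play_rows([
  [0, 0, -12],
  [0, 0, 0],
], hand=[50, 50], spin=[0, 0])

```text
clock: 19.27
eef_pos: [0.4568, -0.1039, 0.2892]
tool_rot: [0.0, 0.707, 0.707, 0.0]
force: [0.2, -0.3, -3.4]
grip_width: 0.706
```

play_rows([
  [-4, 25, 0],
  [-6, 40, 0],
  [-6, 40, 0],
  [-6, 40, 0],
  [-2, 15, 0],
], hand=[50, 50, 50, 50, 50], spin=[0, 0, 0, 0, 0])

```text
clock: 19.9
eef_pos: [0.6177, -0.1279, 0.2849]
tool_rot: [-0.002, 0.707, 0.707, -0.001]
force: [-0.7, 0.2, -2.8]
grip_width: 0.707
```

play_rows([
  [0, 0, 5],
  [0, 0, 5],
], hand=[50, 50], spin=[0, 0])

```text
clock: 20.15
eef_pos: [0.6154, -0.1275, 0.2767]
tool_rot: [-0.002, 0.707, 0.707, -0.001]
force: [-0.7, -0.1, -2.5]
grip_width: 0.705
```

Run:
```python
from h import *
st(); c=cam('wrist'); snap('wrist','w12',s=1.5)
th=np.linspace(0,2*np.pi,40)
im=cv2.imread('pics/w12.png')
for q in proj('wrist',np.c_[.615+.058*np.cos(th),-.126+.058*np.sin(th),0*th+.155],c)*1.5: cv2.circle(im,tuple(int(v) for v in q),2,(0,0,255),-1)
cv2.imwrite('pics/w12b.png',im)
snap('scene','s12',crop=(130,100,330,280),s=3.3);st()
```

```text
{'clock': 20.15, 'eef_pos': [0.6154, -0.1275, 0.2767], 'tool_rot': [-0.0018, 0.7071, 0.7071, -0.001], 'force': [-0.6536, -0.115, -2.5228], 'moment': [0.063, -0.0329, -0.0026], 'grip_width': 0.7046, 'joints': [-0.3319, 0.4296, 0.1495, 1.2948, -0.0002, 1.239]}
{'clock': 20.25, 'eef_pos': [0.6153, -0.1275, 0.2774], 'tool_rot': [-0.0015, 0.7071, 0.7071, -0.0008], 'force': [0.455, 0.2224, -2.3034], 'moment': [0.0145, 0.0008, -0.0234], 'grip_width': 0.7101, 'joints': [-0.3319, 0.4286, 0.1496, 1.2952, -0.0001, 1.239]}
```

View pics/w12b.png

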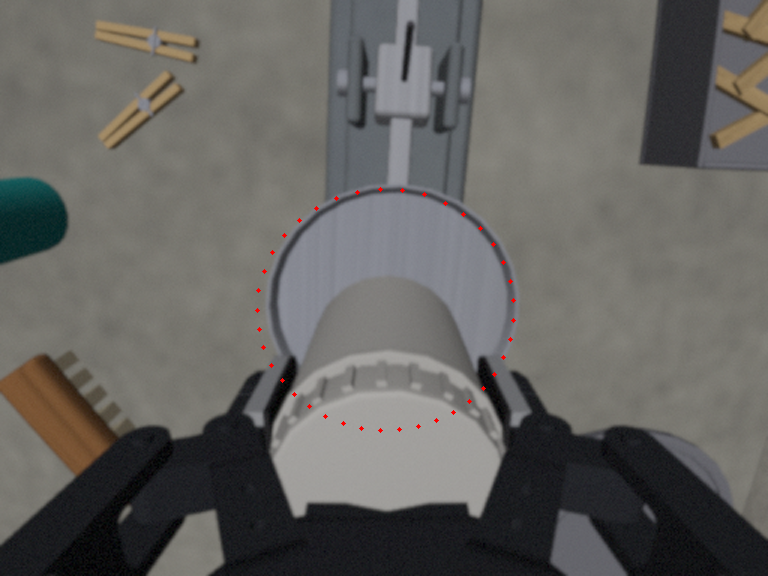

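View pics/s12.png

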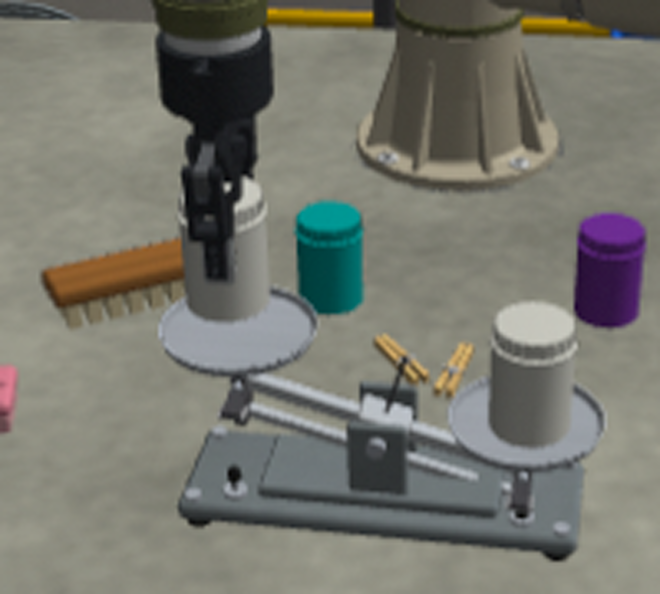

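Tub is over the right pan (rim centred at about (393,305)), within about 3 mm. I'm going down at about 20 mm/s, with at least 36 mm of pan travel before the stop.

play_rows([
  [0, 2, 8],
  [0, 0, 6],
  [0, 0, 3],
  [0, 0, 2],
  [0, 0, 2],
], hand=[50, 50, 50, 50, 50], spin=[0, 0, 0, 0, 0])

```text
clock: 20.88
eef_pos: [0.6188, -0.1279, 0.2581]
tool_rot: [0.0, 0.707, 0.707, 0.0]
force: [-0.6, -0.1, -3.2]
grip_width: 0.706
```

play_rows([
  [0, 0, 2],
  [0, 0, 2],
  [0, 0, 2],
  [0, 0, 2],
  [0, 0, 2],
], hand=[50, 50, 50, 50, 50], spin=[0, 0, 0, 0, 0])

```text
clock: 21.5
eef_pos: [0.6188, -0.1282, 0.2484]
tool_rot: [0.001, 0.707, 0.707, -0.0]
force: [-0.1, -1.8, -0.0]
grip_width: 0.707
```

play_rows([
  [0, 0, 2],
  [0, 0, 2],
  [0, 0, 2],
  [0, 0, 2],
  [0, 0, 2],
], hand=[50, 50, 50, 50, 50], spin=[0, 0, 0, 0, 0])

```text
clock: 22.12
eef_pos: [0.6188, -0.1278, 0.2379]
tool_rot: [0.0, 0.707, 0.707, -0.0]
force: [-1.0, -0.9, -0.5]
grip_width: 0.707
```

Run:
```python
from h import *
snap('scene','s13',crop=(130,100,330,280),s=3.3);st()
```

```text
{'clock': 22.175, 'eef_pos': [0.6187, -0.1277, 0.2376], 'tool_rot': [-0.0001, 0.7071, 0.7072, -0.0], 'force': [0.4318, -0.796, -1.6473], 'moment': [-0.109, -0.235, 0.0172], 'grip_width': 0.7053, 'joints': [-0.3306, 0.4478, 0.0813, 1.2045, 0.0001, 1.24]}
```

View pics/s13.png

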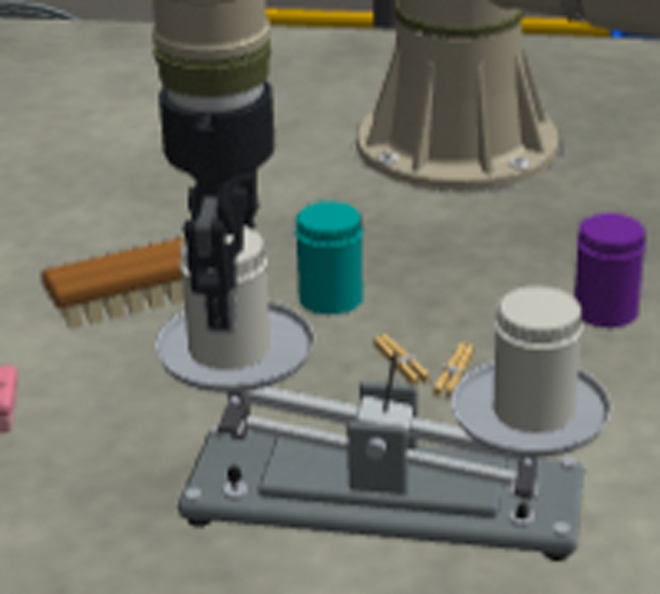

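Beam coming over smoothly. Both tubs are upright.

play_rows([
  [0, 0, 2],
  [0, 0, 2.2],
  [0, 0, 2.2],
  [0, 0, 2.2],
  [0, 0, 2.2],
], hand=[50, 50, 50, 50, 50], spin=[0, 0, 0, 0, 0])

```text
clock: 22.8
eef_pos: [0.6187, -0.1278, 0.2271]
tool_rot: [0.0, 0.707, 0.707, -0.0]
force: [0.1, -1.0, -0.6]
grip_width: 0.708
```

play_rows([
  [0, 0, 2],
  [0, 0, 2],
  [0, 0, 2],
  [0, 0, 1],
], hand=[50, 50, 50, 50], spin=[0, 0, 0, 0])

```text
clock: 23.3
eef_pos: [0.6187, -0.1278, 0.2201]
tool_rot: [-0.0, 0.707, 0.707, -0.0]
force: [0.4, -1.1, -0.5]
grip_width: 0.708
```

Run:
```python
from h import *
snap('scene','s14',crop=(160,150,340,280),s=4.2);st()
```

```text
{'clock': 23.35, 'eef_pos': [0.6187, -0.1278, 0.22], 'tool_rot': [-0.0001, 0.7071, 0.7071, -0.0], 'force': [0.7229, -1.05, -0.7696], 'moment': [-0.2004, -0.0875, -0.0339], 'grip_width': 0.7101, 'joints': [-0.3307, 0.4564, 0.0507, 1.1653, 0.0001, 1.2401]}
```

View pics/s14.png

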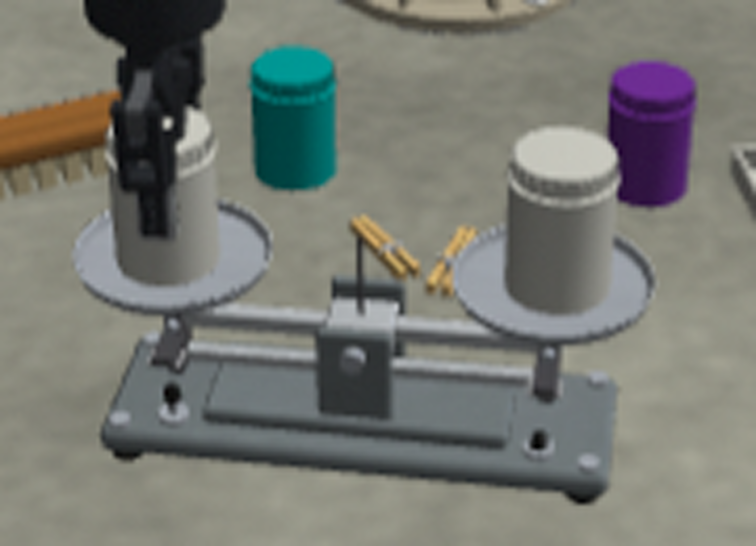

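Level now. By the picture, the right stop is roughly 15–18 mm further down. Creeping down.

play_rows([
  [0, 0, 1.5],
  [0, 0, 1.2],
  [0, 0, 1],
], hand=[50, 50, 50], spin=[0, 0, 0])

```text
clock: 23.72
eef_pos: [0.6187, -0.1277, 0.2165]
tool_rot: [-0.0, 0.707, 0.707, 0.0]
force: [-0.2, 0.6, -0.9]
grip_width: 0.709
```

play_rows([
  [0, 0, 1.2],
  [0, 0, 1.2],
], hand=[50, 50], spin=[0, 0])

```text
clock: 23.98
eef_pos: [0.6187, -0.1277, 0.2141]
tool_rot: [-0.0, 0.707, 0.707, 0.0]
force: [0.3, 1.5, -0.8]
grip_width: 0.706
```

play_rows([
  [0, 0, 1.2],
  [0, 0, 0.8],
], hand=[50, 50], spin=[0, 0])

```text
clock: 24.22
eef_pos: [0.6187, -0.1276, 0.2121]
tool_rot: [-0.0, 0.707, 0.707, 0.0]
force: [-0.6, 1.5, -0.3]
grip_width: 0.706
```

play_rows([
  [0, 0, 1],
  [0, 0, 0.8],
], hand=[50, 50], spin=[0, 0])

```text
clock: 24.48
eef_pos: [0.6187, -0.1277, 0.2103]
tool_rot: [-0.0, 0.707, 0.707, 0.0]
force: [0.7, 1.0, 0.0]
grip_width: 0.708
```

play_rows([
  [0, 0, 1],
  [0, 0, 0.8],
], hand=[50, 50], spin=[0, 0])

```text
clock: 24.72
eef_pos: [0.6187, -0.1279, 0.2085]
tool_rot: [0.0, 0.707, 0.707, 0.0]
force: [-0.3, 2.0, -0.7]
grip_width: 0.709
```

play_rows([
  [0, 0, 1],
  [0, 0, 0.5],
], hand=[50, 50], spin=[0, 0])

```text
clock: 24.98
eef_pos: [0.6187, -0.1279, 0.207]
tool_rot: [0.0, 0.707, 0.707, -0.0]
force: [-0.4, 0.7, -1.0]
grip_width: 0.708
```

play_rows([
  [0, 0, 1],
  [0, 0, 0.5],
], hand=[50, 50], spin=[0, 0])

```text
clock: 25.22
eef_pos: [0.6187, -0.1279, 0.2055]
tool_rot: [0.0, 0.707, 0.707, -0.0]
force: [-0.5, 1.3, -1.0]
grip_width: 0.711
```

play_rows([
  [0, 0, 1],
  [0, 0, 0.5],
], hand=[50, 50], spin=[0, 0])

```text
clock: 25.48
eef_pos: [0.6187, -0.1279, 0.2041]
tool_rot: [0.0, 0.707, 0.707, 0.0]
force: [0.4, 1.7, 0.0]
grip_width: 0.709
```

play_rows([
  [0, 0, 0.8],
  [0, 0, 0.5],
], hand=[50, 50], spin=[0, 0])

```text
clock: 25.72
eef_pos: [0.6187, -0.1279, 0.2027]
tool_rot: [0.0, 0.707, 0.707, -0.0]
force: [-0.2, 1.7, -0.3]
grip_width: 0.713
```

play_rows([
  [0, 0, 0.8],
  [0, 0, 0.5],
], hand=[50, 50], spin=[0, 0])

```text
clock: 25.98
eef_pos: [0.6187, -0.1278, 0.2018]
tool_rot: [0.0, 0.707, 0.707, 0.0]
force: [-0.4, 3.3, 2.6]
grip_width: 0.709
```

Run:
```python
from h import *
snap('scene','s15',crop=(160,150,340,280),s=4.2);st()
```

```text
{'clock': 26.025, 'eef_pos': [0.6187, -0.1277, 0.2018], 'tool_rot': [0.0001, 0.707, 0.7072, 0.0001], 'force': [-1.6229, 2.5071, 1.7193], 'moment': [0.4025, 0.0898, -0.0223], 'grip_width': 0.7068, 'joints': [-0.3306, 0.4664, 0.0205, 1.1246, 0.0001, 1.2401]}
```

View pics/s15.png

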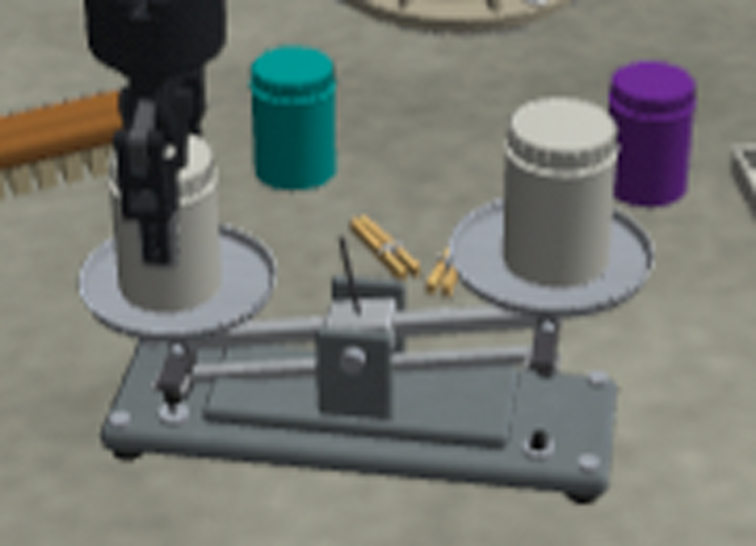

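Right stop felt: Fz rose from about -0.5 to +2 N, and the hanger foot is on the stop at (172,395). Releasing.

play_rows([
  [0, 0, 0],
  [0, 0, 0],
  [0, 0, 0],
  [0, 0, 0],
], hand=[66, 74, 80, 80], spin=[0, 0, 0, 0])

```text
clock: 26.52
eef_pos: [0.6187, -0.128, 0.2015]
tool_rot: [0.0, 0.707, 0.707, -0.0]
force: [0.6, -0.2, -0.5]
grip_width: 0.936
```

Run:
```python
from h import *
snap('scene','s16',crop=(160,150,340,280),s=4.2);st()
```

```text
{'clock': 26.575, 'eef_pos': [0.6187, -0.1279, 0.2014], 'tool_rot': [0.0, 0.7071, 0.7071, -0.0001], 'force': [0.1505, 0.4156, -0.1165], 'moment': [-0.0258, 0.0017, -0.0043], 'grip_width': 0.9393, 'joints': [-0.3308, 0.4668, 0.0203, 1.1242, -0.0002, 1.2401]}
```

View pics/s16.png

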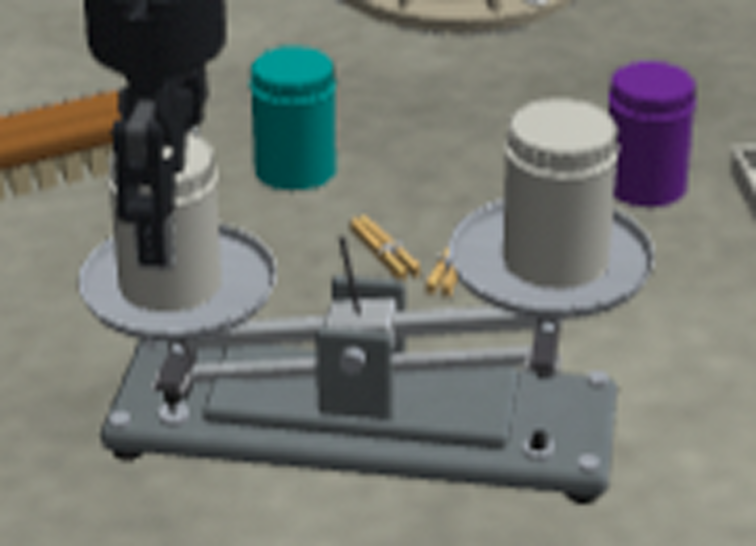

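Right side stays down. I'll withdraw completely, wait and look again to be sure.

play_rows([
  [0, 0, -15],
  [0, 0, -40],
  [0, 0, -45],
  [0, 0, 0],
  [0, 0, 0],
], hand=[80, 80, 80, 80, 80], spin=[0, 0, 0, 0, 0])

```text
clock: 27.2
eef_pos: [0.6188, -0.1279, 0.3022]
tool_rot: [0.001, 0.707, 0.707, 0.0]
force: [-0.1, 0.6, -0.2]
grip_width: 0.937
```

play_rows([
  [0, 0, 0],
  [0, 0, 0],
  [0, 0, 0],
  [0, 0, 0],
  [0, 0, 0],
], hand=[80, 80, 80, 80, 80], spin=[0, 0, 0, 0, 0])

```text
clock: 27.82
eef_pos: [0.6187, -0.1278, 0.3014]
tool_rot: [-0.0, 0.707, 0.707, -0.0]
force: [0.3, 0.6, -0.9]
grip_width: 0.938
```

Run:
```python
from h import *
snap('scene','s17',crop=(160,150,340,280),s=4.2);st()
c=cam('wrist');snap('wrist','w17',s=1.5)
print(proj('wrist',[*env.read_state()['eef_pos'][:2],.098+.088],c)*1.5)
```

```text
{'clock': 27.875, 'eef_pos': [0.6187, -0.1279, 0.3015], 'tool_rot': [0.0, 0.7071, 0.7071, -0.0], 'force': [0.9749, 0.0946, -0.4135], 'moment': [0.0362, -0.0239, 0.0315], 'grip_width': 0.9341, 'joints': [-0.3307, 0.4275, 0.2066, 1.3499, -0.0001, 1.2401]}
[[385.44530048 328.25197583]]
```

View pics/s17.png

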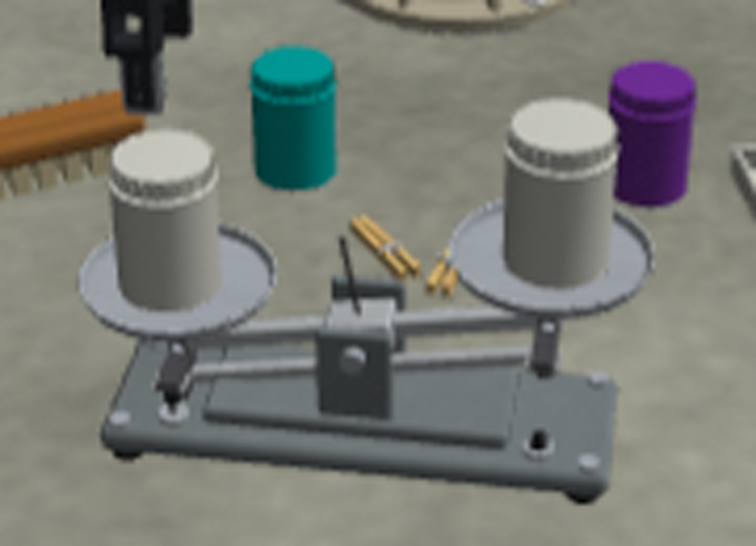

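View pics/w17.png

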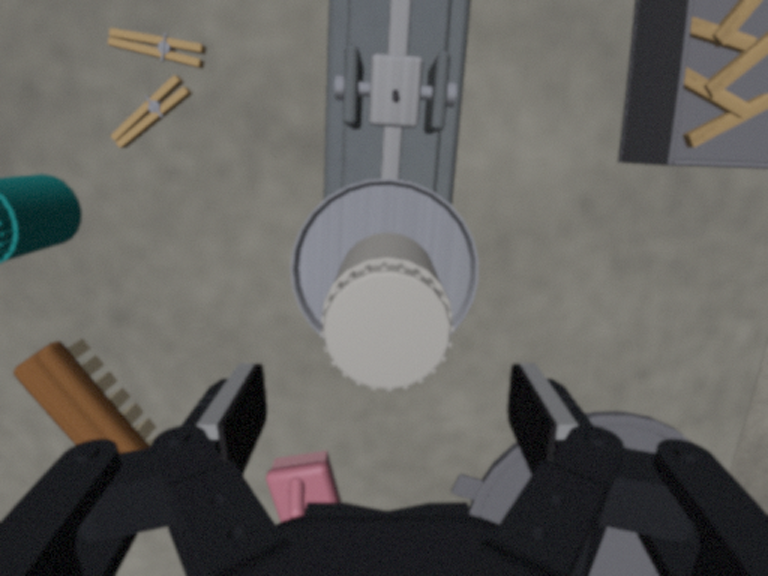

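The right tub stays down with the hand off, so it is the fuller one. I'm going back to grasp it with a light grip.

play_rows([
  [0, 0, 30],
  [0, 0, 40],
  [0, 0, 20],
  [0, 0, 8],
  [0, 0, 1],
], hand=[80, 80, 80, 80, 80], spin=[0, 0, 0, 0, 0])

```text
clock: 28.55
eef_pos: [0.6187, -0.1279, 0.2025]
tool_rot: [-0.0, 0.707, 0.707, -0.0]
force: [-0.2, -0.9, 0.2]
grip_width: 0.935
```

play_rows([
  [0, 0, 0],
  [0, 0, 0],
  [0, 0, 0],
  [0, 0, 0],
], hand=[50, 50, 50, 50], spin=[0, 0, 0, 0], grip_force=20)

```text
clock: 29.05
eef_pos: [0.6192, -0.128, 0.2033]
tool_rot: [0.001, 0.707, 0.707, 0.0]
force: [0.2, -0.5, 2.7]
grip_width: 0.709
```

play_rows([
  [0, 0, -1],
  [0, 0, -1.5],
  [0, 0, -2],
  [0, 0, -2],
  [0, 0, -2],
], hand=[50, 50, 50, 50, 50], spin=[0, 0, 0, 0, 0])

```text
clock: 29.68
eef_pos: [0.6184, -0.1279, 0.2108]
tool_rot: [-0.0, 0.707, 0.707, -0.0]
force: [0.2, -1.3, -0.9]
grip_width: 0.712
```

Run:
```python
from h import *
snap('scene','s18',crop=(160,150,340,280),s=4.2);st()
```

```text
{'clock': 29.725, 'eef_pos': [0.6184, -0.1279, 0.2112], 'tool_rot': [-0.0002, 0.7071, 0.7071, -0.0003], 'force': [-1.4152, -1.047, -0.5224], 'moment': [-0.0854, 0.1896, 0.0117], 'grip_width': 0.7119, 'joints': [-0.3308, 0.4611, 0.0358, 1.1461, -0.0003, 1.2401]}
```

View pics/s18.png

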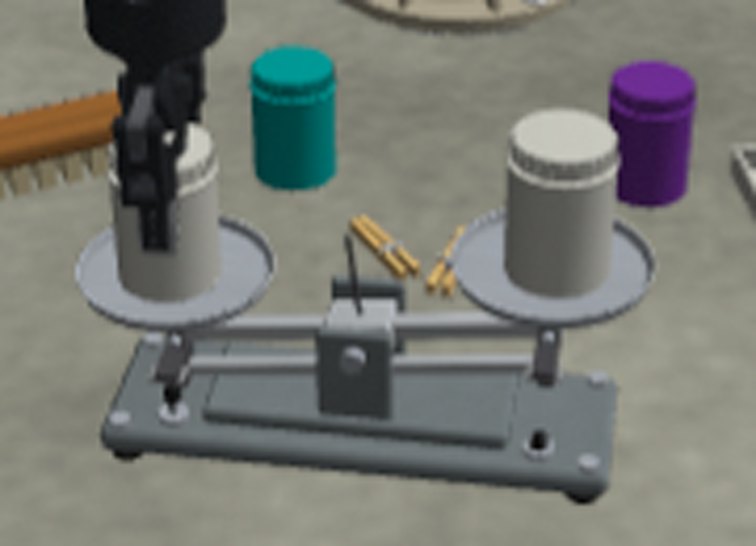

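The beam follows the hand gently with the fuller tub held. Continuing at 16 mm/s.

play_rows([
  [0, 0, -2],
  [0, 0, -2],
  [0, 0, -2],
  [0, 0, -2],
  [0, 0, -2],
], hand=[50, 50, 50, 50, 50], spin=[0, 0, 0, 0, 0])

```text
clock: 30.35
eef_pos: [0.6187, -0.1278, 0.2212]
tool_rot: [0.0, 0.707, 0.707, -0.0]
force: [-0.5, -0.1, -2.1]
grip_width: 0.712
```

play_rows([
  [0, 0, -2],
  [0, 0, -2],
  [0, 0, -2],
  [0, 0, -2],
  [0, 0, -2],
], hand=[50, 50, 50, 50, 50], spin=[0, 0, 0, 0, 0])

```text
clock: 30.98
eef_pos: [0.6187, -0.1277, 0.2311]
tool_rot: [-0.0, 0.707, 0.707, 0.0]
force: [-1.7, 0.0, -1.6]
grip_width: 0.71
```

play_rows([
  [0, 0, -2],
  [0, 0, -2],
  [0, 0, -2],
  [0, 0, -2],
  [0, 0, -2],
], hand=[50, 50, 50, 50, 50], spin=[0, 0, 0, 0, 0])

```text
clock: 31.6
eef_pos: [0.6188, -0.1279, 0.2411]
tool_rot: [0.0, 0.707, 0.707, 0.0]
force: [0.4, -0.2, -0.8]
grip_width: 0.71
```

play_rows([
  [0, 0, -2],
  [0, 0, -2],
  [0, 0, -1.5],
  [0, 0, -1.5],
  [0, 0, -1.5],
], hand=[50, 50, 50, 50, 50], spin=[0, 0, 0, 0, 0])

```text
clock: 32.22
eef_pos: [0.6187, -0.1278, 0.2496]
tool_rot: [0.0, 0.707, 0.707, -0.0]
force: [-1.2, 0.6, -1.9]
grip_width: 0.71
```

play_rows([
  [0, 0, -1.5],
  [0, 0, -1.5],
  [0, 0, -1.5],
  [0, 0, -1.5],
  [0, 0, -1.5],
], hand=[50, 50, 50, 50, 50], spin=[0, 0, 0, 0, 0])

```text
clock: 32.85
eef_pos: [0.6186, -0.1279, 0.2569]
tool_rot: [-0.0, 0.707, 0.707, -0.0]
force: [-0.4, -0.5, -2.8]
grip_width: 0.711
```

Run:
```python
from h import *
snap('scene','s19',crop=(160,130,340,280),s=4);st()
```

```text
{'clock': 32.9, 'eef_pos': [0.6187, -0.1279, 0.2572], 'tool_rot': [0.0001, 0.7071, 0.7071, -0.0], 'force': [-0.996, 0.3363, -1.6878], 'moment': [0.0053, -0.0234, 0.0047], 'grip_width': 0.7081, 'joints': [-0.3308, 0.4396, 0.117, 1.248, -0.0002, 1.2401]}
```

View pics/s19.png

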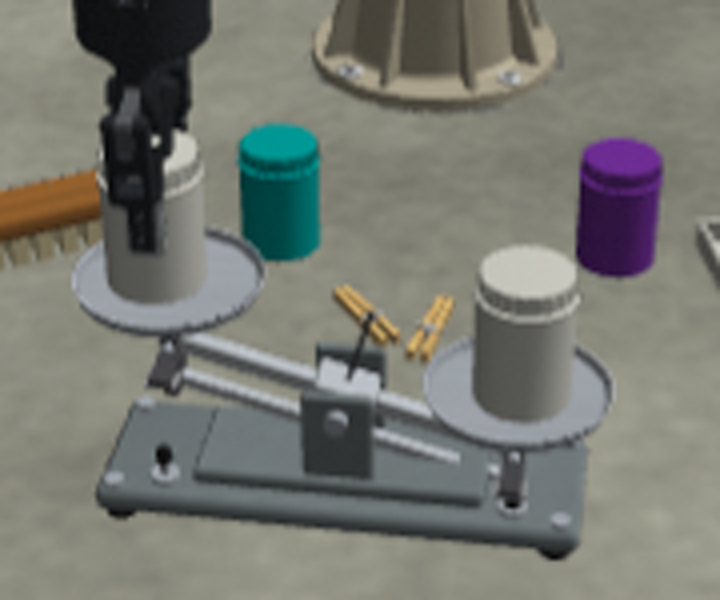

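Left pan is back down on its stop and the lighter tub is upright. Now I'll lift clear and carry the fuller tub over to the bowl.

play_rows([
  [0, 0, -3],
  [0, 0, -8],
  [0, 0, -18],
  [0, 0, -22],
  [10, 0, -10],
], hand=[50, 50, 50, 50, 50], spin=[0, 0, 0, 0, 0], grip_force=28)

```text
clock: 33.52
eef_pos: [0.6192, -0.1182, 0.3199]
tool_rot: [0.001, 0.708, 0.707, 0.001]
force: [-0.5, 1.1, -3.4]
grip_width: 0.709
```

play_rows([
  [25, 0, 0],
  [40, -4, 0],
  [50, -5, 0],
  [50, -6, 0],
  [50, -6, 0],
], hand=[50, 50, 50, 50, 50], spin=[0, 0, 0, 0, 0])

```text
clock: 34.15
eef_pos: [0.5971, 0.0993, 0.3179]
tool_rot: [-0.0, 0.707, 0.707, 0.0]
force: [0.1, -0.5, -1.7]
grip_width: 0.705
```

play_rows([
  [50, -6, 0],
  [50, -6, 0],
  [50, -6, 0],
  [45, -5, 0],
  [35, -3, 0],
], hand=[50, 50, 50, 50, 50], spin=[0, 0, 0, 0, 0])

```text
clock: 34.78
eef_pos: [0.5705, 0.3297, 0.3178]
tool_rot: [-0.0, 0.706, 0.708, -0.0]
force: [1.5, -0.5, -2.6]
grip_width: 0.703
```

play_rows([
  [20, -2, 0],
  [4, 0, 0],
  [0, 0, 0],
], hand=[50, 50, 50], spin=[0, 0, 0])

```text
clock: 35.15
eef_pos: [0.5699, 0.3505, 0.3178]
tool_rot: [0.0, 0.707, 0.707, -0.0]
force: [-1.1, -0.2, -2.8]
grip_width: 0.709
```

Run:
```python
from h import *
st(); c=cam('wrist'); snap('wrist','w20',s=1.5)
th=np.linspace(0,2*np.pi,60)
im=cv2.imread('pics/w20.png')
for r,z,x,y in((.0985,.055,.568,.351),(.045,.006,.568,.351)):
  for q in proj('wrist',np.c_[x+r*np.cos(th),y+r*np.sin(th),0*th+z],c)*1.5: cv2.circle(im,tuple(int(v) for v in q),2,(0,0,255),-1)
cv2.imwrite('pics/w20b.png',im)
snap('scene','s20',s=1.5);st()
```

```text
{'clock': 35.15, 'eef_pos': [0.5699, 0.3505, 0.3178], 'tool_rot': [0.0002, 0.7073, 0.7069, -0.0003], 'force': [-1.0891, -0.2265, -2.8031], 'moment': [0.0186, -0.0215, -0.0175], 'grip_width': 0.7088, 'joints': [0.4318, 0.5056, 0.3686, 1.4342, -0.0006, 2.0031]}
{'clock': 35.25, 'eef_pos': [0.5701, 0.3498, 0.318], 'tool_rot': [0.0002, 0.7077, 0.7065, -0.0002], 'force': [0.0784, -0.4731, -2.6296], 'moment': [0.0057, 0.0047, 0.0059], 'grip_width': 0.7091, 'joints': [0.4307, 0.5051, 0.3682, 1.4341, -0.0005, 2.0031]}
```

View pics/w20b.png

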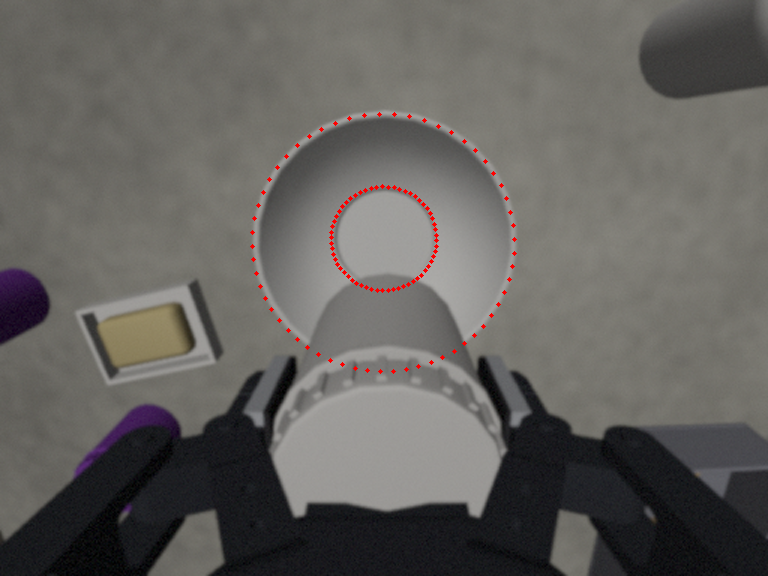

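View pics/s20.png

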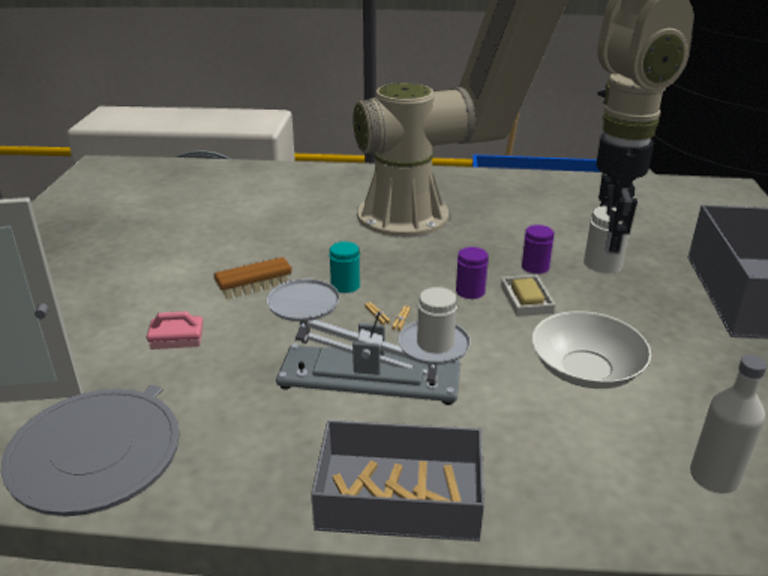

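Bowl floor centred at (386,240), within 2 mm of my target, and the lighter tub stands on its pan at (436,320). Lowering into the bowl.

play_rows([
  [0, 0, 20],
  [0, 0, 40],
  [0, 0, 45],
  [0, 0, 40],
  [0, 0, 25],
], hand=[50, 50, 50, 50, 50], spin=[0, 0, 0, 0, 0])

```text
clock: 35.88
eef_pos: [0.5692, 0.3492, 0.1457]
tool_rot: [-0.0, 0.708, 0.706, -0.001]
force: [-0.1, 0.2, -3.7]
grip_width: 0.707
```

play_rows([
  [0, 0, 12],
  [0, 0, 7],
  [0, 0, 5],
  [0, 0, 3],
  [0, 0, 0],
], hand=[50, 50, 50, 50, 50], spin=[0, 0, 0, 0, 0])

```text
clock: 36.5
eef_pos: [0.5699, 0.3513, 0.1214]
tool_rot: [0.0, 0.707, 0.707, 0.0]
force: [0.3, 0.3, -2.3]
grip_width: 0.704
```

play_rows([
  [0, 0, 2],
  [0, 0, 2],
  [0, 0, 1.5],
  [0, 0, 0],
], hand=[50, 50, 50, 50], spin=[0, 0, 0, 0])

```text
clock: 37.0
eef_pos: [0.5696, 0.3511, 0.1152]
tool_rot: [-0.0, 0.707, 0.707, -0.0]
force: [0.3, -0.1, -2.6]
grip_width: 0.71
```

play_rows([
  [0, 0, 1],
  [0, 0, 1],
  [0, 0, 0],
], hand=[50, 50, 50], spin=[0, 0, 0])

```text
clock: 37.38
eef_pos: [0.5696, 0.3511, 0.1133]
tool_rot: [-0.0, 0.707, 0.707, -0.0]
force: [0.2, 0.4, -3.3]
grip_width: 0.706
```

play_rows([
  [0, 0, 0.8],
  [0, 0, 0.8],
  [0, 0, 0],
], hand=[50, 50, 50], spin=[0, 0, 0])

```text
clock: 37.75
eef_pos: [0.5696, 0.3511, 0.1117]
tool_rot: [0.0, 0.707, 0.707, -0.0]
force: [0.0, 0.0, -2.8]
grip_width: 0.709
```

play_rows([
  [0, 0, 0.8],
  [0, 0, 0.5],
  [0, 0, 0],
], hand=[50, 50, 50], spin=[0, 0, 0])

```text
clock: 38.12
eef_pos: [0.5697, 0.3512, 0.1114]
tool_rot: [0.0, 0.707, 0.707, 0.0]
force: [-3.1, -1.3, 6.0]
grip_width: 0.706
```

play_rows([
  [0, 0, 0.5],
  [0, 0, 0.5],
  [0, 0, 0],
], hand=[50, 50, 50], spin=[0, 0, 0])

```text
clock: 38.5
eef_pos: [0.5697, 0.3512, 0.1114]
tool_rot: [0.0, 0.707, 0.707, 0.001]
force: [-5.5, -1.9, 10.3]
grip_width: 0.713
```

Contact with the bowl floor, about 13 N. Easing off and releasing.

play_rows([
  [0, 0, -1],
  [0, 0, -0.5],
], hand=[50, 50], spin=[0, 0])

```text
clock: 38.75
eef_pos: [0.5697, 0.3512, 0.1115]
tool_rot: [0.0, 0.707, 0.707, 0.0]
force: [-2.6, -1.0, 3.6]
grip_width: 0.706
```

play_rows([
  [0, 0, 0],
  [0, 0, 0],
  [0, 0, 0],
  [0, 0, 0],
  [0, 0, -5],
], hand=[66, 72, 76, 76, 76], spin=[0, 0, 0, 0, 0])

```text
clock: 39.38
eef_pos: [0.5694, 0.351, 0.1157]
tool_rot: [-0.0, 0.707, 0.707, -0.001]
force: [-0.3, 0.3, 0.7]
grip_width: 0.894
```

play_rows([
  [0, 0, -20],
  [0, 0, -40],
  [0, 0, -50],
  [0, 0, -50],
  [0, 0, -20],
], hand=[76, 76, 80, 80, 80], spin=[0, 0, 0, 0, 0])

```text
clock: 40.0
eef_pos: [0.5706, 0.3516, 0.3008]
tool_rot: [0.001, 0.707, 0.707, 0.003]
force: [0.4, -0.0, -1.0]
grip_width: 0.938
```

Run:
```python
from h import *
st(); snap('wrist','w21',s=1.5)
snap('scene','s21',s=1.5);snap('top','t21',s=1.5)
```

```text
{'clock': 40.0, 'eef_pos': [0.5706, 0.3516, 0.3008], 'tool_rot': [0.0012, 0.7071, 0.7071, 0.003], 'force': [0.4048, -0.0008, -0.9831], 'moment': [0.0949, -0.0248, 0.0095], 'grip_width': 0.9385, 'joints': [0.4326, 0.5037, 0.3241, 1.3849, -0.0001, 2.0034]}
```

View pics/w21.png

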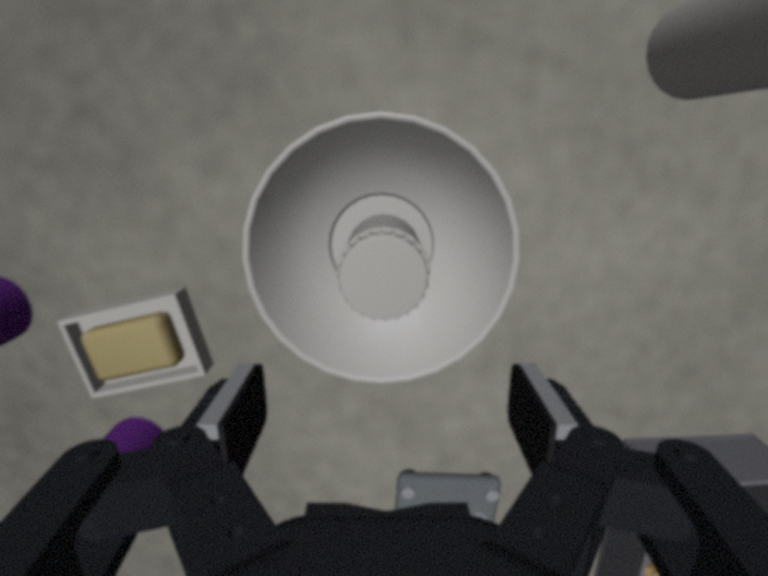

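View pics/s21.png

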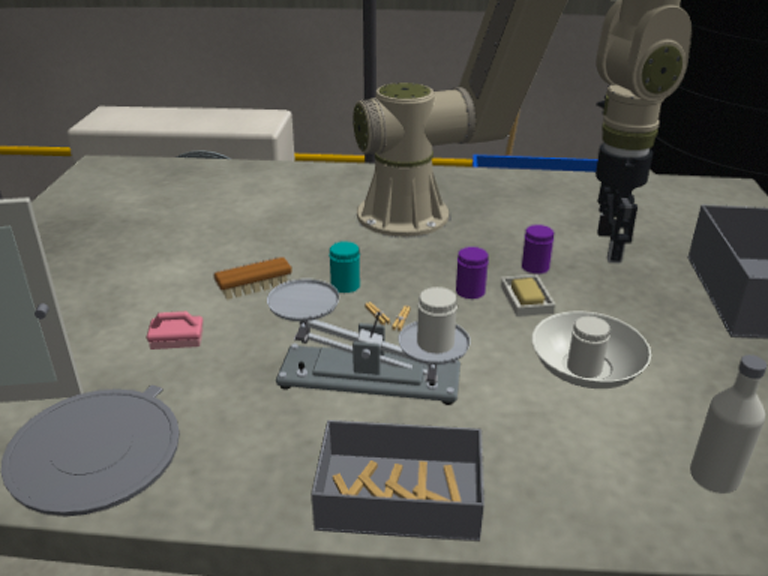

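View pics/t21.png

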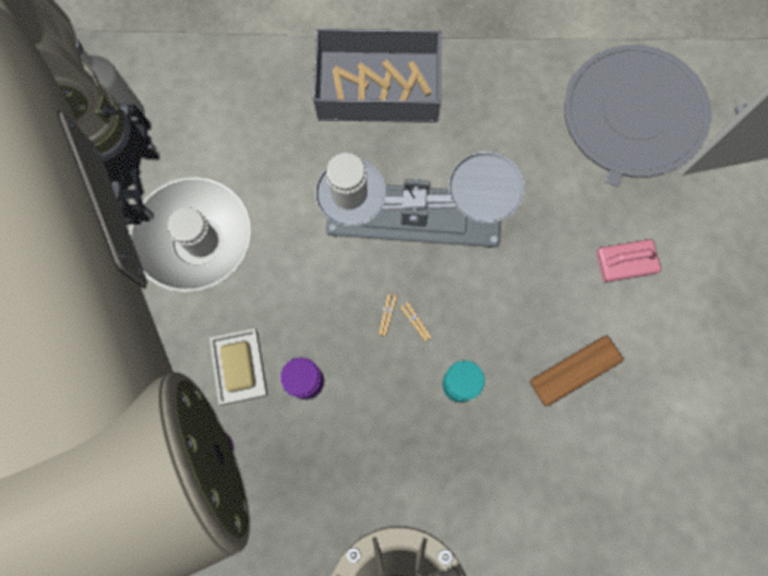

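The fuller tub stands upright in the bowl (wrist view: cap (384,275), floor (382,245)). The lighter tub stands upright on the lowered left pan, and nothing else has moved. Handing in.

Run:
```python
from h import *
print(env.job_done()); st()
```

```text
the job is handed in; nothing more can be done
None
the job is handed in; nothing more can be done
```

The job is handed in at about 40 s of the 72 s allowed; no verdict was reported. The fuller tub stands upright in the bowl and the lighter one on the left pan.

- **Weighing:** I lifted the tub nearer the right pan first. It read about 3 N at the wrist against about 2.2 N for the other, so I set it back in its place. I then put the lighter one on the left pan first, so the beam would not swing over on release.
- **Left pan:** It met its stop about 30 mm below level, at about 7 N on the pan.
- **Right pan:** The fuller tub's pan met its stop about 20 mm below level, at about 5 N on the pan. With the hand fully off, the right side stayed down, agreeing with the wrist readings.
- **Lift and bowl:** I raised the fuller tub at about 16 mm/s so the beam came over gently, then set it in the bowl with about 13 N at most.

**Last checks:** The final pictures show both tubs upright, the fuller one within a few millimetres of the bowl's middle. The lighter tub is on its lowered pan, the other things look undisturbed, and the hand is clear. Beam speed was not measured directly; I kept to about 20 mm/s at the pan by how fast I moved the hand. No check failed. The wrist and top cameras disagreed by 2–5 mm on tub and pan positions, so I steered between the two.

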